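Slide the top glass plate off the stack onto the cleaning rest

TASK

Slide the top glass plate sideways off the stack and across onto the wooden rest beside it, keeping it flat and not lifting it, and then push it back until you feel its long edge bear on the rest's metal fence with about 8 N, so that it lies flush there, centred between the rest's two ends. Press and push gently, at most 16 N, since it is glass, and leave the two plates below and everything else on the table where they lie.

Things in the scene. Friction and masses are not known exactly. Their poses are not given: they have to be found in the camera images.
- top_center (a point): Centre (half-way up) of the top plate: frosted glass, 120 mm (its x) by 150 mm (y) by 8 mm (z up), about 0.33 kg, loose and flat on the middle plate, upper face 54 mm above the table. Too wide to grip. Pressed with 7 to 11 N on its face it follows the fingertips (it slides on glass and wood with friction about 0.36). Over 16 N from the fingers breaks it: it is hard, so touch down at 3 mm/s or so.
- middle_center (a point): Centre of the middle plate, same size as the top one, lying loose on the bottom plate; must stay where it is (to 6 mm).
- bottom_center (a point): Centre of the bottom plate, same size, lying loose on a fixed wooden block 30 mm high; must stay where it is (to 6 mm).
- rest_top (a point): Centre of the flat upper face of the fixed wooden rest, 42 to 44 mm above the table (so 2 to 4 mm below the underside of the top plate on the stack), 115 mm (its x) by 160 mm (y). z up, x towards the fence, y along the rest. Stack and rest stand side by side, the rest on the stack's +y or -y side, parallel within 0.05 rad, centres 179 to 185 mm apart in y, with a gap of 20 to 35 mm between.
- fence_face (a point): Middle of the inner face of the rest's fence, 50 mm in +x from rest_top, same axes: a straight metal bar 10 mm thick along the whole +x side, 14 mm higher than the rest's face. A plate flush against it has its centre 60 mm in front (at x = -10 mm of rest_top) and overhangs the rest's front by 12.5 mm. Slid straight across along y, it arrives 10 to 40 mm short of the fence.
- frame: Bystander: empty picture frame of dark wood lying flat on the other side of the stack, 180 by 150 by 17 mm; origin at the centre of its underside.
- bottle: Bystander: upright plastic bottle, 54 mm across, 120 mm tall; origin at the centre of its underside.
- tub: Bystander: open white plastic tub, 90 mm across, 80 mm tall; origin at the centre of its underside.
- brush: Bystander: flat brush lying on the table beyond the stack; origin under it.
Mind the look-alikes: they are no part of the job. Leave any green or yellow look-alike of the part that bears middle_center alone.

How it is judged:
By the outcome, as a careful person would: the job done as asked, in the order asked, and still so for the second after the job is handed in, with the robot touching nothing.
It also fails if it takes over 72 s, if anything falls off the work surface, if the arm or the gripper's body presses on something with over 40 N, if the wrist force passes 120 N, or if a joint passes its speed limit or range.

ROBOT

A 7-joint arm with a two-finger parallel gripper is mounted at the origin on the work surface. World frame = base frame: x ahead of the robot, y to its left, z up, the work surface at z = 0. Lengths are in m, angles in rad, forces in N, time in s.
With the tool pointing down it reaches from about 0.425 to 0.925 m from the base axis. Payload 6.8 kg.
Tool frame: the origin (TCP) lies midway between the tips of the shut fingers; the grasp point (between the pads) lies 19 mm behind it; z points along the fingers, y is the direction in which the jaws open and shut (so a half turn about z gives the same grasp; the last joint's range is limited). The gripper opens to 88 mm and grips with 3 to 60 N. Pads are 20 mm wide; open, the fingers measure 115 mm over their backs; the gripper's body (75 mm by 178 mm) begins 61 mm behind the grasp point.
Start: joints at [-1.245, 0.477, 0.022, 1.555, -0.011, 1.109, -0.083], TCP at [0.284, 0.612, 0.223] pointing down, gripper open.
Joint ranges: [-2.96, 2.96], [-0.34, 2.1], [-1.41, 1.46], [0.24, 2.44], [-1.37, 4.51], [0.17, 1.92], [-2.96, 2.96]. Speed limits (rad/s): [2.39, 2.39, 3.14, 3.14, 3.14, 3.14, 3.14].

INTERFACE

Orientations are given as a rotation vector (axis times angle).
In Python, from workcell import robot gives the robot as it stands. The module is installed in compiled form; this text tells all that it offers.
- The arm moves only by the tool jog_arm, never from a script. Its argument "plan" is a list of rows, each a list of 5 numbers: the opening, from -1 (shut) to 1 (fully open), then the shift along the tool's x, y, z in m, then the turn about the tool's z in degrees. In form: [[hand, dx, dy, dz, yaw], ...]. A call has 1 to 12 rows; each row shifts and turns the commanded pose from where the row before left it, along the tool's axes as they then stand; what a row does not reach is not made up. A row lasts 1/12 s, in which the tool goes at most 41.7 mm and 7.16 degrees, less where a joint would pass 70% of its speed; a pose out of reach is approached as far as the arm can. A call is refused whole if a number of a shift passes 0.0417 or a number of a turn 7.16, either way. A call with a gripper value outside its range is refused whole. The fingers move at their own pace and stop on an object; "squeeze" is the grip in N (left out, the last holds). Time passes only in rows, so rows that do not move let the fingers close. It gives the time, the measured TCP pose, the force and the opening at its end, in the units of the state.
- robot.state(): the state, without advancing time (a new reading comes with each control period).
- robot.snapshot(name): name is "scene" or "top" or "wrist"; returns a dict with "color" (480x640x3 uint8, blue, green, red), "range_z" (480x640 float32, m along the optical axis (not along the pixel's ray), 0 where there is no reading), "camera_matrix" (3x3 intrinsics, pixels), "k1" (the pictures are not rectified: a ray, as slopes to the right and down, at radius r is drawn at 1 + k1 r^2 times it, then the intrinsics apply), "extrinsics" (4x4, takes a point from camera to world coordinates); the wrist camera has in their place "mount" (4x4, takes a point from camera to tool coordinates, whose origin is the TCP and whose axes are the flange's). Camera axes: x right, y up, looking along -z (the intrinsics and any distortion apply to the point x, -y, -z); pixel columns grow to the right and rows downward; lengths in m; the calibration is good to about 2 mm. A picture is of the moment at which its call begins: read the wrist's pose just before it.
- robot.sign_off(): hands the job in, once; it reports no verdict.
The state is a dict: "clock": time; "joints": joint angles; "joint_vel": joint speeds; "joint_torque": joint torques, N m; "tool_pos": TCP position; "eef_rot": TCP orientation; "wrist_force": force on the tool from outside, world axes, zero at the start; "torque": the same for the moment, N m; "finger_gap": finger opening in m.
Only numpy, scipy, OpenCV 4.12 (cv2) and the standard library are available. Lean on these libraries where they do the work, as an engineer would, in place of code of your own. Each camera call takes 0.05 s, during which the arm holds its last target. There are 200 camera calls.

## Working session

There is one attempt and no reset: what is moved stays moved. The work goes in short steps, Python scripts to look and compute and a tool call to move; the robot and the scene stay as the last step left them, time stands still between calls to the robot, and variables do not carry over. Pictures are saved under pics/ and viewed, about 8 in all and at most 12, crops included, and the job is handed in when it is done.

Besides the shell and the picture viewer there is one more tool, called after "Call:" by a JSON object that holds its "api" and its "payload". jog_arm: Moves the arm, as the interface text tells. Its arguments: {"type":"object","properties":{"plan":{"type":"array"},"squeeze":{"type":"number"}},"required":["plan"]}

```bash
mkdir -p pics
cat > h.py <<'E'
import numpy as np, cv2
from workcell import robot
from scipy.spatial.transform import Rotation as R
def snap(n):
    s=robot.state(); d=robot.snapshot(n)
    if n=='wrist':
        T=np.eye(4);T[:3,:3]=R.from_rotvec(s['eef_rot']).as_matrix();T[:3,3]=s['tool_pos'];d['X']=T@d['mount']
    else: d['X']=np.array(d['extrinsics'])
    return d
def rays(d,uv):
    K=np.array(d['camera_matrix']);uv=np.array(uv,float).reshape(-1,1,2)
    p=cv2.undistortPoints(uv,K,np.array([d['k1'],0,0,0.])).reshape(-1,2)
    return np.c_[p[:,0],-p[:,1],-np.ones(len(p))]
def on_z(d,uv,z):
    r=rays(d,uv)@d['X'][:3,:3].T; o=d['X'][:3,3]
    return o+r*((z-o[2])/r[:,2])[:,None]
def cloud(d):
    v,u=np.mgrid[0:480,0:640]; r=rays(d,np.c_[u.ravel(),v.ravel()])
    p=r*d['range_z'].ravel()[:,None]
    return (p@d['X'][:3,:3].T+d['X'][:3,3]).reshape(480,640,3)
E
python3 - <<'E'
from h import *
import pickle
for n in('top','scene'):
    d=snap(n);cv2.imwrite(f'pics/{n}0.png',d['color']);pickle.dump(d,open(n+'.pkl','wb'))
    print(n,d['X'].round(3).tolist(),d['k1'])
s=robot.state();print(s)
E
```

```text
top [[0.016, 0.997, -0.074, 0.413], [-1.0, 0.015, -0.013, 0.005], [-0.012, 0.075, 0.997, 1.085], [0.0, 0.0, 0.0, 1.0]] -0.11625172766737783
scene [[-0.637, -0.651, 0.412, 0.887], [0.771, -0.534, 0.348, 0.337], [-0.007, 0.539, 0.842, 0.865], [0.0, 0.0, 0.0, 1.0]] 0.02090460893661141
{'clock': 0.1, 'joints': array([-1.24509571,  0.47769661,  0.02230141,  1.55629395, -0.01152518,
        1.10927652, -0.08312278]), 'joint_vel': array([-9.33719381e-05, -2.23625284e-03,  1.18449150e-03, -3.54629836e-03,
       -1.27773122e-03,  7.48779516e-04, -2.18447821e-04]), 'joint_torque': array([ 4.82393196e-03, -5.84092426e+01,  1.54042114e+00, -2.73308194e+01,
       -5.41523891e-02,  1.32087854e-02,  5.52546442e-05]), 'tool_pos': array([0.2834805 , 0.61202555, 0.22181685]), 'eef_rot': array([-6.75989123e-01, -3.06773076e+00,  2.39513890e-03]), 'wrist_force': array([ 0.33131908, -0.02216259, -0.76935931]), 'torque': array([-0.0516208 ,  0.02236245, -0.05139456]), 'finger_gap': 0.08781350356464702}
```

View pics/top0.png

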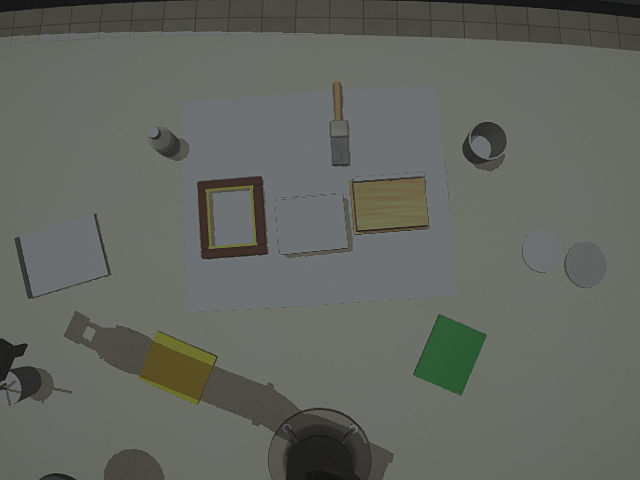

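View pics/scene0.png

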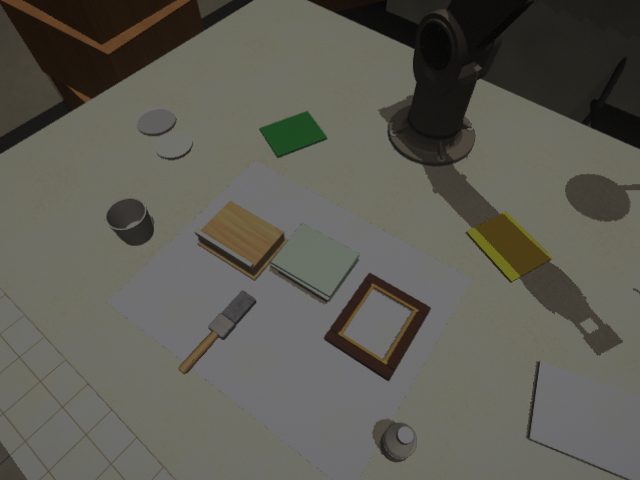

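The top view shows the stack at about (312,223), the rest at (390,205) on its -y side with the fence on the far (+x) edge, and the frame at (232,217) on the other side. The scene view agrees; the bottle, tub and brush are clear of the path. I'll enlarge next.

Run:
```python
from h import *
import pickle
d=pickle.load(open('top.pkl','rb'));c=d['color'][160:270,260:440]
c=cv2.convertScaleAbs(cv2.resize(c,None,fx=4.4,fy=4.4,interpolation=cv2.INTER_CUBIC),alpha=1.5)
cv2.imwrite('pics/top1.png',c)
P=cloud(d)
for z0,z1,n in((.048,.062,'hi'),(.038,.047,'rest')):
    m=(P[...,2]>z0)&(P[...,2]<z1);m[:, :265]=0;m[:160]=0;m[270:]=0;m[:,445:]=0
    k,l,s,_=cv2.connectedComponentsWithStats(m.astype('uint8'))
    for i in range(1,k):
        if s[i,4]>40:
            q=P[l==i];print(n,s[i],np.median(q,0).round(4),cv2.minAreaRect(q[:,:2].astype('f4')))
```

```text
hi [353 172  73  10 360] [ 0.6368 -0.1414  0.0555] ((0.6373844742774963, -0.14462880790233612), (0.012342993170022964, 0.16040264070034027), 4.7861857414245605)
hi [ 275  194   73   61 3709] [0.5291 0.0263 0.0527] ((0.5315186977386475, 0.02637496218085289), (0.12411227077245712, 0.15018795430660248), 6.578350067138672)
rest [ 353  177   76   54 3400] [ 0.5788 -0.1483  0.042 ] ((0.5793048143386841, -0.1496400237083435), (0.10904338955879211, 0.1599707454442978), 5.5240068435668945)
rest [298 194  37   4  49] [0.594  0.0207 0.0449] ((0.5937824845314026, 0.01635119691491127), (0.003397649619728327, 0.0797182247042656), 5.325427055358887)
```

View pics/top1.png

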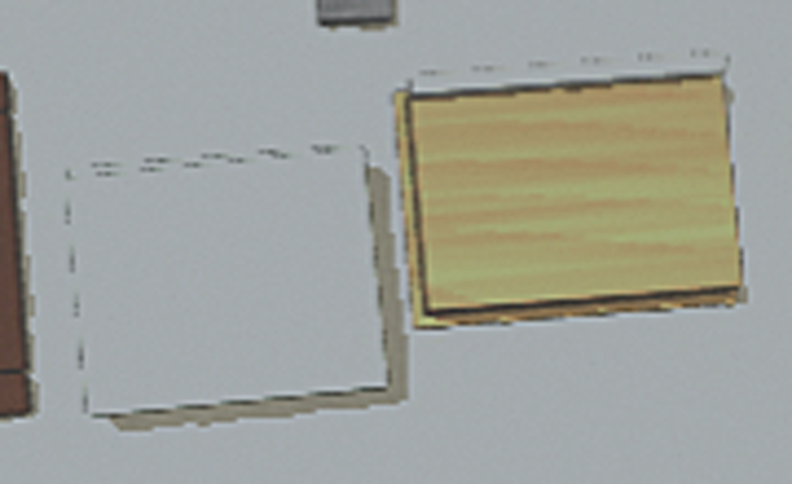

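Run:
```python
from h import *
import pickle
d=pickle.load(open('top.pkl','rb'));P=cloud(d)
f=lambda L:np.array(L)/4.4+[260-.39,160-.39]
def rep(n,L,z):
    p=on_z(d,f(L),z)[:,:2];TL,TR,BR,BL=p
    y=(TL-TR+BL-BR);ang=np.degrees(np.arctan2(-y[0],y[1]))
    print(n,p.mean(0).round(4),'sides',[round(float(np.linalg.norm(a-b)),4) for a,b in((TL,TR),(BL,BR),(TL,BL),(TR,BR))],'ang',ang.round(2));print(p.round(4).tolist())
rep('top',[(68,170),(365,148),(388,388),(90,416)],.054)
rep('rest',[(408,98),(722,75),(740,288),(428,312)],.043)
rep('restfence',[(408,85),(727,58),(740,288),(428,312)],.043)
m=P[200:245,285:340].reshape(-1,3);print('plate z',np.median(m[:,2]))
q=P[185:225,360:422].reshape(-1,3);A=np.c_[q[:,:2],np.ones(len(q))];print('rest z',np.median(q[:,2]))
```

```text
top [0.5304 0.0255] sides [0.1486, 0.1478, 0.1234, 0.1203] ang 5.64
[[0.5844, 0.106], [0.5975, -0.042], [0.4778, -0.0546], [0.4618, 0.0924]]
rest [ 0.5785 -0.1486] sides [0.1603, 0.1578, 0.109, 0.109] ang 5.28
[[0.6254, -0.064], [0.6401, -0.2236], [0.5314, -0.232], [0.5169, -0.0749]]
restfence [ 0.5823 -0.1493] sides [0.1632, 0.1578, 0.1157, 0.1177] ang 5.62
[[0.6321, -0.0639], [0.649, -0.2262], [0.5314, -0.232], [0.5169, -0.0749]]
plate z 0.052664250567039605
rest z 0.04206392087949562
```

Call:
{"api": "jog_arm", "payload": {"plan": [[1,-0.0235,-0.0215,0,0],[1,-0.0235,-0.0215,0,0],[1,-0.0235,-0.0215,0,0],[1,-0.0235,-0.0215,0,0],[1,-0.0235,-0.0215,0,0],[1,-0.0235,-0.0215,0,0],[1,-0.0235,-0.0215,0,0],[1,-0.0235,-0.0215,0,0],[1,-0.0235,-0.0215,0,0],[1,-0.0235,-0.0215,0,0]]}}

```text
clock: 0.93
tool_pos: [0.4067, 0.3169, 0.2224]
eef_rot: [-0.676, -3.068, 0.001]
wrist_force: [0.5, 0.1, -0.3]
finger_gap: 0.0879
```

Call:
{"api": "jog_arm", "payload": {"plan": [[0.2,-0.0235,-0.0215,0,0],[0.2,-0.0235,-0.0215,0,0],[0.2,-0.0235,-0.0215,0,0],[0.2,-0.0235,-0.0215,0,0],[0.2,-0.0235,-0.0215,0,0],[0.2,-0.0235,-0.0215,0,0],[0.2,-0.0235,-0.0215,0,0],[0.2,-0.0235,-0.0215,0,0],[0.2,-0.0235,-0.0215,0,0],[0.2,-0.0235,-0.0215,0,0]]}}

```text
clock: 1.77
tool_pos: [0.5295, 0.0233, 0.2225]
eef_rot: [-0.676, -3.068, 0.0]
wrist_force: [0.4, 0.5, 0.3]
finger_gap: 0.0527
```

Call:
{"api": "jog_arm", "payload": {"plan": [[0.2,0,0,0,6.6],[0.2,0,0,0,6.6],[0.2,0,0,0,6.6],[0.2,0,0,0,6.6],[0.2,0,0,0,6.6],[0.2,0,0,0,6.6],[0.2,0,0,0,6.6],[0.2,0,0,0,6.6],[0.2,0,0,0,6.6],[0.2,0,0,0,0]]}}

```text
clock: 2.6
tool_pos: [0.5291, 0.0248, 0.2223]
eef_rot: [-2.112, -2.326, 0.001]
wrist_force: [-0.1, -0.0, -1.1]
finger_gap: 0.0527
```

Run:
```python
from h import *
import pickle
d=snap('wrist');pickle.dump(d,open('w.pkl','wb'))
cv2.imwrite('pics/w0.png',cv2.convertScaleAbs(d['color'],alpha=1.5))
s=robot.state();M=R.from_rotvec(s['eef_rot']).as_matrix();print(s['clock'],s['tool_pos'],M.round(4).tolist(),s['wrist_force'],s['finger_gap'],s['joints'],d['mount'])
```

```text
2.65 [0.52914605 0.02487547 0.22237072] [[-0.1024, 0.9947, -0.0006], [0.9947, 0.1024, -0.0003], [-0.0002, -0.0007, -1.0]] [ 0.21073454 -0.67904086 -0.2568157 ] 0.052747277214945786 [-0.57903991  0.25279274  0.49511267  1.92789641 -0.14185318  0.99548831
  0.08294259] [[ 6.82546210e-06  9.66703723e-01  2.55898244e-01  7.07000967e-02]
 [ 9.99999861e-01 -1.41457711e-04  5.07710535e-04  1.32807127e-03]
 [ 5.27004444e-04  2.55898205e-01 -9.66703590e-01 -1.61738343e-01]
 [ 0.00000000e+00  0.00000000e+00  0.00000000e+00  1.00000000e+00]]
```

View pics/w0.png

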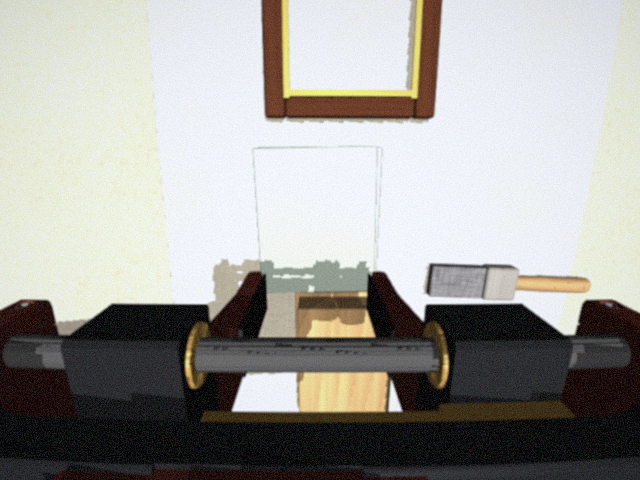

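The wrist view shows the plate's +y edge at row 147, with corners (253,148) and (380,147). Its left edge runs to about (261,290), and the fingertips sit on either side of the plate's middle.

Run:
```python
from h import *
import pickle
d=pickle.load(open('w.pkl','rb'))
p=on_z(d,[(253,148),(380,147),(259,260),(376,290)],.054)[:,:2];print(p.round(4))
a=np.radians(5.6);X=np.array([np.cos(a),np.sin(a)]);Y=np.array([-X[1],X[0]])
e=p[1]-p[0];print('len',np.linalg.norm(e),'ang',np.degrees(np.arctan2(e[1],e[0])))
for i,j in((0,2),(1,3)):
    e=p[i]-p[j];print('side ang',np.degrees(np.arctan2(-e[0],e[1])))
print('centre',(p[0]+p[1])/2-Y*.075)
c=d['color'][130:300,235:400];cv2.imwrite('pics/w0c.png',cv2.convertScaleAbs(cv2.resize(c,None,fx=3.5,fy=3.5,interpolation=cv2.INTER_CUBIC),alpha=2.2,beta=-180))
```

```text
[[ 0.4621  0.0953]
 [ 0.5834  0.1079]
 [ 0.474  -0.017 ]
 [ 0.6004 -0.0386]]
len 0.12193533996006475 ang 5.959743437947145
side ang 6.013547449208719
side ang 6.605601314586394
centre [0.53010652 0.02696816]
```

View pics/w0c.png

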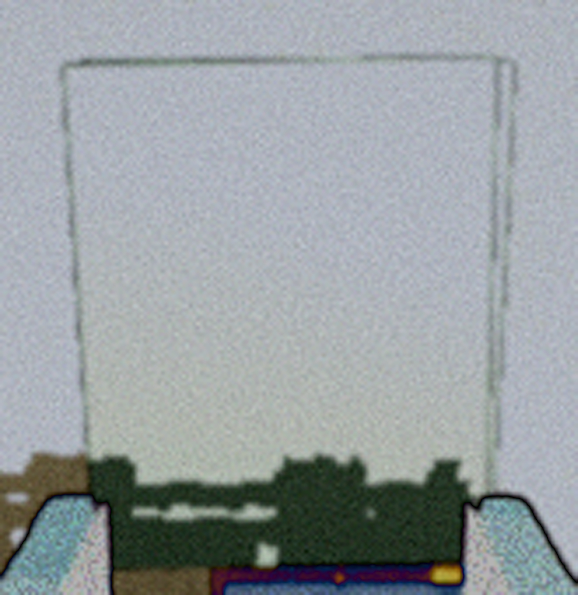

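The inner right line at crop x≈497 is the top plate's edge. The line at 513 is the middle plate, which sticks out slightly on +x. The plate's centre is near (0.529, 0.0265) at about 5.8°, and the tool is already above it and aligned, so I'm descending.

Call:
{"api": "jog_arm", "payload": {"plan": [[0.2,0,0,0.03,0],[0.2,0,0,0.04,0],[0.2,0,0,0.04,0],[0.2,0,0,0.03,0],[0.2,0,0,0.015,0],[0.2,0,0,0.006,0],[0.2,0,0,0.002,0],[0.2,0,0,0,0],[0.2,0,0,0,0],[0.2,0,0,0,0]]}}

```text
clock: 3.48
tool_pos: [0.5305, 0.0249, 0.061]
eef_rot: [2.106, 2.33, 0.003]
wrist_force: [0.0, -1.0, -0.0]
finger_gap: 0.0528
```

Call:
{"api": "jog_arm", "payload": {"plan": [[0.2,0,0,0.0003,0],[0.2,0,0,0.0003,0],[0.2,0,0,0.0003,0],[0.2,0,0,0.0003,0],[0.2,0,0,0.0003,0],[0.2,0,0,0.0003,0],[0.2,0,0,0.0003,0],[0.2,0,0,0.0003,0]]}}

```text
clock: 4.15
tool_pos: [0.5294, 0.0248, 0.0572]
eef_rot: [-2.107, -2.33, 0.0]
wrist_force: [0.7, 0.4, 0.2]
finger_gap: 0.0531
```

Call:
{"api": "jog_arm", "payload": {"plan": [[0.2,0,0,0.00025,0],[0.2,0,0,0.00025,0],[0.2,0,0,0.00025,0],[0.2,0,0,0.00025,0],[0.2,0,0,0.00025,0],[0.2,0,0,0.00025,0]]}}

```text
clock: 4.65
tool_pos: [0.5294, 0.0248, 0.0557]
eef_rot: [-2.107, -2.33, -0.0]
wrist_force: [-0.4, -0.6, -0.0]
finger_gap: 0.0528
```

Call:
{"api": "jog_arm", "payload": {"plan": [[0.2,0,0,0.00025,0],[0.2,0,0,0.00025,0],[0.2,0,0,0.00025,0],[0.2,0,0,0,0]]}}

```text
clock: 4.98
tool_pos: [0.5294, 0.0248, 0.0549]
eef_rot: [-2.107, -2.33, 0.0]
wrist_force: [-0.4, 0.0, -0.2]
finger_gap: 0.0528
```

Call:
{"api": "jog_arm", "payload": {"plan": [[0.2,0,0,0.00025,0],[0.2,0,0,0.00025,0],[0.2,0,0,0.00025,0],[0.2,0,0,0,0]]}}

```text
clock: 5.32
tool_pos: [0.5295, 0.0248, 0.0545]
eef_rot: [-2.107, -2.33, -0.0]
wrist_force: [-0.7, -1.0, 3.9]
finger_gap: 0.053
```

Call:
{"api": "jog_arm", "payload": {"plan": [[0.2,0,0,0.00025,0],[0.2,0,0,0.00015,0],[0.2,0,0,0,0],[0.2,0,0,0,0]]}}

```text
clock: 5.65
tool_pos: [0.5295, 0.0248, 0.0544]
eef_rot: [-2.107, -2.33, -0.001]
wrist_force: [-2.4, 0.3, 8.6]
finger_gap: 0.053
```

Call:
{"api": "jog_arm", "payload": {"plan": [[0.2,-0.0005,0,0,0],[0.2,-0.001,0,0,0],[0.2,-0.001,0,0,0],[0.2,-0.0015,0,0,0],[0.2,-0.0015,0,0,0],[0.2,-0.0015,0,0,0],[0.2,-0.0015,0,0,0],[0.2,-0.0015,0,0,0]]}}

```text
clock: 6.32
tool_pos: [0.5312, 0.016, 0.0544]
eef_rot: [-2.106, -2.331, -0.003]
wrist_force: [0.2, 2.4, 5.8]
finger_gap: 0.0527
```

Run:
```python
from h import *
d=snap('wrist')
c=d['color'][130:480,200:420]
cv2.imwrite('pics/w1.png',cv2.convertScaleAbs(d['color'],alpha=2.0,beta=-120))
print(robot.state()['wrist_force'],robot.state()['tool_pos'])
```

```text
[0.00808372 1.84211145 5.13360303] [0.5312681  0.01556729 0.0544161 ]
```

View pics/w1.png

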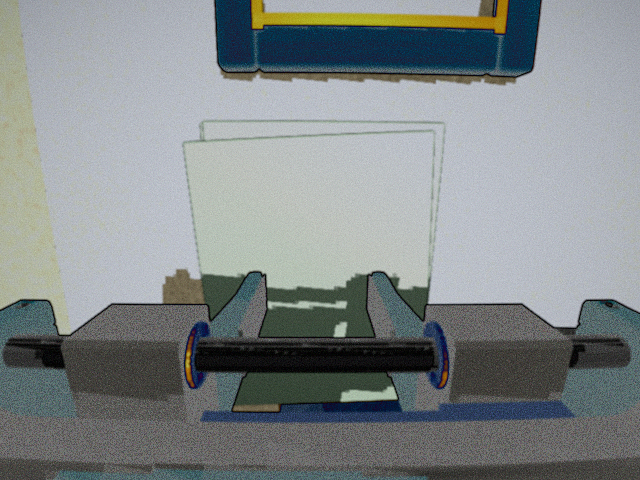

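The plate has turned. Its +y edge now runs from (184,142) to (436,130), while the middle plate's runs from (203,122) to (444,123). The left (-x) finger carried more load, so I'll quantify that.

Run:
```python
from h import *
d=snap('wrist')
t=on_z(d,[(184,142),(436,130)],.054)[:,:2];m=on_z(d,[(203,122),(444,123)],.046)[:,:2]
for p in(t,m):
    e=p[1]-p[0];a=np.arctan2(e[1],e[0]);print(p.round(4).tolist(),np.linalg.norm(e).round(4),np.degrees(a).round(2),'centre',(p.mean(0)-.075*np.array([-np.sin(a),np.cos(a)])).round(4))
for i in range(3):
    snap('wrist');s=robot.state();M=R.from_rotvec(s['eef_rot']).as_matrix();print(s['wrist_force'].round(2),s['torque'].round(3),(M.T@s['torque']).round(3),M[:,2].round(4))
```

```text
[[0.4626, 0.0856], [0.58, 0.1028]] 0.1187 8.36 centre [0.5322 0.02  ]
[[0.4687, 0.0959], [0.5861, 0.1074]] 0.1179 5.58 centre [0.5347 0.027 ]
[0.16 2.56 5.25] [ 0.371  0.195 -0.089] [0.157 0.388 0.089] [ 0.0015  0.0011 -1.    ]
[-0.47  1.82  5.38] [ 0.344  0.209 -0.063] [0.173 0.363 0.064] [ 0.0015  0.0011 -1.    ]
[0.48 2.42 6.35] [ 0.385  0.196 -0.038] [0.156 0.403 0.039] [ 0.0015  0.0011 -1.    ]
```

Only the -x finger really bears on the plate: the moment puts the centre of pressure about 36 mm to -x. Pressing on the face therefore turns the plate. The middle plate is unmoved. I'll switch to pushing the trailing +y edge with two open fingertips at z≈0.048, above the middle plate. That squares the plate and doesn't load the stack.

Call:
{"api": "jog_arm", "payload": {"plan": [[0.5,0,0,-0.002,0],[0.5,0,0,-0.008,0],[0.5,0,0,-0.015,0],[0.5,0.02,0.001,0,0],[0.5,0.03,0,0,0],[0.5,0.03,0,0,0],[0.5,0.0175,0,0,0],[0.5,0,0,0.01,0],[0.5,0,0,0.01,0],[0.5,0,0,0.004,0],[0.5,0,0,0,0],[0.5,0,0,0,0]]}}

```text
clock: 7.57
tool_pos: [0.5214, 0.1101, 0.0544]
eef_rot: [-2.11, -2.327, 0.002]
wrist_force: [0.2, -0.5, 0.3]
finger_gap: 0.0659
```

Call:
{"api": "jog_arm", "payload": {"plan": [[0.5,0,0,0.002,0],[0.5,0,0,0.001,0],[0.5,0,0,0.001,0],[0.5,0,0,0,0],[0.5,0,0,0,0]]}}

```text
clock: 7.98
tool_pos: [0.5217, 0.1119, 0.0509]
eef_rot: [2.107, 2.33, 0.0]
wrist_force: [-1.2, -1.3, -0.2]
finger_gap: 0.0658
```

Run:
```python
from h import *
d=snap('top')
cv2.imwrite('pics/t2.png',cv2.convertScaleAbs(cv2.resize(d['color'][150:280,240:440],None,fx=4,fy=4,interpolation=cv2.INTER_CUBIC),alpha=1.7))
s=robot.state();print(s['tool_pos'],s['finger_gap'],s['wrist_force'])
```

```text
[0.52172207 0.11192427 0.05094937] 0.06620386645674227 [ 0.22645528 -0.37619704 -0.01792547]
```

View pics/t2.png

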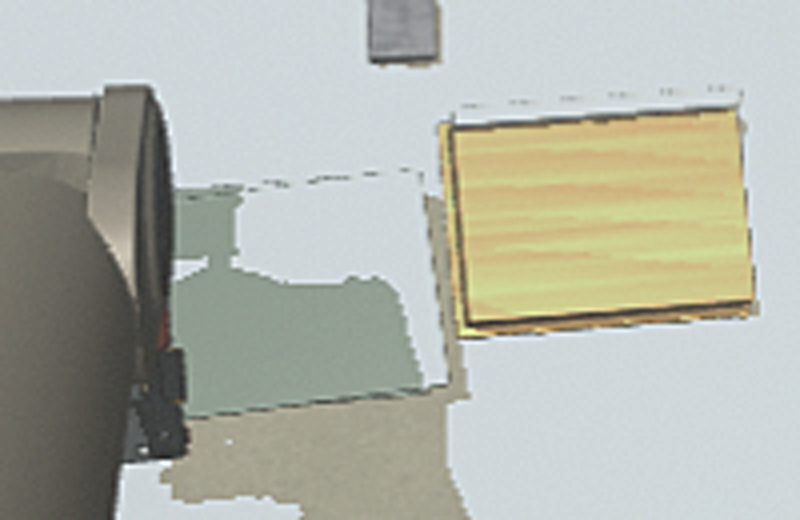

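The top view shows the gripper parked behind the plate's +y edge. The plate's -y edge is at crop x≈420-448 and the rest starts at about 455. I'll lower the tips and approach the edge gently.

Call:
{"api": "jog_arm", "payload": {"plan": [[0.5,0,0,0.001,0],[0.5,0,0,0.001,0],[0.5,0,0,0.0003,0],[0.5,0,0,0,0],[0.5,-0.0005,0,0,0],[0.5,-0.0005,0,0,0],[0.5,-0.0005,0,0,0],[0.5,-0.0005,0,0,0],[0.5,-0.0005,0,0,0]]}}

```text
clock: 8.78
tool_pos: [0.5219, 0.1094, 0.0486]
eef_rot: [-2.107, -2.33, -0.0]
wrist_force: [0.5, -0.8, -0.5]
finger_gap: 0.0653
```

Call:
{"api": "jog_arm", "payload": {"plan": [[0.5,-0.0004,0,0,0],[0.5,-0.0004,0,0,0],[0.5,-0.0004,0,0,0],[0.5,-0.0004,0,0,0],[0.5,-0.0004,0,0,0],[0.5,-0.0004,0,0,0],[0.5,-0.0004,0,0,0],[0.5,-0.0004,0,0,0],[0.5,-0.0004,0,0,0],[0.5,-0.0004,0,0,0]]}}

```text
clock: 9.62
tool_pos: [0.5223, 0.1056, 0.0485]
eef_rot: [-2.107, -2.33, -0.0]
wrist_force: [1.0, -0.3, -0.2]
finger_gap: 0.0659
```

Call:
{"api": "jog_arm", "payload": {"plan": [[0.5,-0.0005,0,0,0],[0.5,-0.0005,0,0,0],[0.5,-0.0005,0,0,0],[0.5,-0.0005,0,0,0],[0.5,-0.0005,0,0,0],[0.5,-0.0005,0,0,0],[0.5,-0.0005,0,0,0],[0.5,-0.0005,0,0,0],[0.5,-0.0005,0,0,0],[0.5,-0.0005,0,0,0]]}}

```text
clock: 10.45
tool_pos: [0.5228, 0.1005, 0.0485]
eef_rot: [-2.107, -2.33, 0.0]
wrist_force: [-0.6, 0.9, 0.3]
finger_gap: 0.066
```

Run:
```python
from h import *
for i in range(3):
    snap('wrist');s=robot.state();print(s['tool_pos'].round(4),s['wrist_force'].round(2),s['torque'].round(3))
```

```text
[0.5228 0.1003 0.0485] [ 0.19  0.28 -0.16] [ 0.112  0.035 -0.024]
[0.5228 0.1003 0.0485] [ 0.26 -0.33 -0.13] [ 0.001  0.001 -0.027]
[0.5228 0.1003 0.0486] [ 0.84  0.88 -0.14] [ 0.044 -0.007  0.012]
```

Call:
{"api": "jog_arm", "payload": {"plan": [[0.5,-0.0007,0,0,0],[0.5,-0.0007,0,0,0],[0.5,-0.0007,0,0,0],[0.5,-0.0007,0,0,0],[0.5,-0.0007,0,0,0],[0.5,-0.0007,0,0,0],[0.5,-0.0007,0,0,0],[0.5,-0.0007,0,0,0],[0.5,-0.0007,0,0,0],[0.5,-0.0007,0,0,0],[0.5,-0.0007,0,0,0],[0.5,-0.0007,0,0,0]]}}

```text
clock: 11.6
tool_pos: [0.5237, 0.0921, 0.0486]
eef_rot: [-2.107, -2.33, -0.0]
wrist_force: [0.5, 1.2, 0.4]
finger_gap: 0.066
```

Call:
{"api": "jog_arm", "payload": {"plan": [[0.5,-0.001,0,0,0],[0.5,-0.001,0,0,0],[0.5,-0.001,0,0,0],[0.5,-0.001,0,0,0],[0.5,-0.001,0,0,0],[0.5,-0.001,0,0,0],[0.5,-0.001,0,0,0],[0.5,-0.001,0,0,0],[0.5,-0.001,0,0,0],[0.5,-0.001,0,0,0]]}}

```text
clock: 12.43
tool_pos: [0.5247, 0.0821, 0.0486]
eef_rot: [2.107, 2.33, 0.0]
wrist_force: [0.4, 1.2, 1.2]
finger_gap: 0.0658
```

Run:
```python
from h import *
for i in range(3):
    d=snap('wrist');s=robot.state();print(s['tool_pos'].round(4),s['wrist_force'].round(2),s['torque'].round(3))
cv2.imwrite('pics/w3.png',cv2.convertScaleAbs(d['color'],alpha=2.0,beta=-120))
```

```text
[0.5247 0.0818 0.0485] [ 0.57  0.35 -0.28] [0.111 0.035 0.03 ]
[0.5247 0.0818 0.0486] [ 0.03  0.08 -0.53] [-0.061  0.073 -0.009]
[0.5247 0.0818 0.0485] [-0.91  1.32  0.6 ] [-0.025  0.022 -0.027]
```

View pics/w3.png

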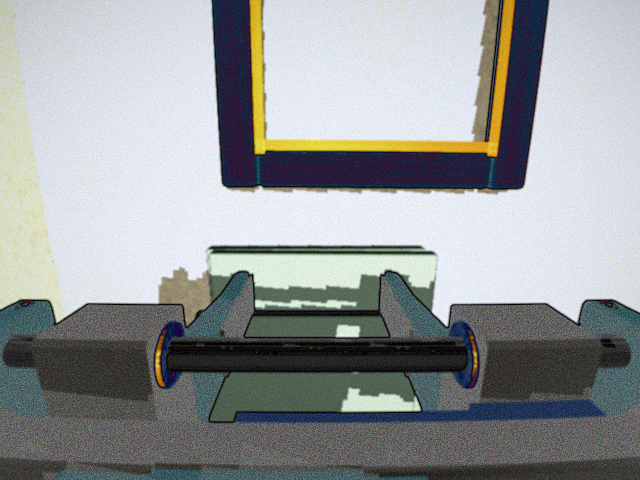

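The dark line at row 313 between the fingers is the top plate's trailing edge, square to the tool. The middle plate is exposed behind it, with its edge at about row 248. Pushing works with about 1 N.

Run:
```python
from h import *
d=snap('wrist');s=robot.state();M=R.from_rotvec(s['eef_rot']).as_matrix()
t=on_z(d,[(250,313),(386,313)],.054);m=on_z(d,[(208,248),(424,248),(437,253)],.046)
for p in(t,m): print(p[:,:2].round(4).tolist(),'tool',((p-s['tool_pos'])@M)[:,:2].round(4).tolist())
print(M[:,0])
```

```text
[[0.4926, 0.0698], [0.5626, 0.0768]] tool [[-0.0088, -0.0331], [-0.0088, 0.0373]]
[[0.4678, 0.1002], [0.5787, 0.1113], [0.586, 0.1093]] tool [[0.0239, -0.0547], [0.0239, 0.0568], [0.0212, 0.0638]]
[-9.9804997e-02  9.9500698e-01 -2.7067379e-04]
```

Call:
{"api": "jog_arm", "payload": {"plan": [[0.5,-0.001,0,0,0],[0.5,-0.002,0,0,0],[0.5,-0.0025,0,0,0],[0.5,-0.0025,0,0,0],[0.5,-0.0025,0,0,0],[0.5,-0.0025,0,0,0],[0.5,-0.0025,0,0,0],[0.5,-0.0025,0,0,0],[0.5,-0.0025,0,0,0],[0.5,-0.0025,0,0,0],[0.5,-0.0025,0,0,0],[0.5,-0.0025,0,0,0]]}}

```text
clock: 13.63
tool_pos: [0.5275, 0.0541, 0.0485]
eef_rot: [-2.107, -2.33, 0.0]
wrist_force: [-0.2, 1.3, 0.0]
finger_gap: 0.0659
```

Call:
{"api": "jog_arm", "payload": {"plan": [[0.5,-0.0025,0,0,0],[0.5,-0.0025,0,0,0],[0.5,-0.0025,0,0,0],[0.5,-0.0025,0,0,0],[0.5,-0.0025,0,0,0],[0.5,-0.0025,0,0,0],[0.5,-0.0025,0,0,0],[0.5,-0.0025,0,0,0],[0.5,-0.0025,0,0,0],[0.5,-0.0025,0,0,0],[0.5,-0.0025,0,0,0],[0.5,-0.0025,0,0,0]]}}

```text
clock: 14.63
tool_pos: [0.5306, 0.0243, 0.0486]
eef_rot: [2.107, 2.33, 0.0]
wrist_force: [0.6, 0.5, 0.9]
finger_gap: 0.0657
```

Call:
{"api": "jog_arm", "payload": {"plan": [[0.5,-0.0025,0,0,0],[0.5,-0.0025,0,0,0],[0.5,-0.0025,0,0,0],[0.5,-0.0025,0,0,0],[0.5,-0.0025,0,0,0],[0.5,-0.0025,0,0,0],[0.5,-0.0025,0,0,0],[0.5,-0.0025,0,0,0],[0.5,-0.0025,0,0,0],[0.5,-0.0015,0,0,0]]}}

```text
clock: 15.47
tool_pos: [0.5329, 0.0002, 0.0486]
eef_rot: [2.108, 2.33, -0.0]
wrist_force: [0.3, 0.3, -1.0]
finger_gap: 0.0657
```

Run:
```python
from h import *
d=snap('wrist');dt=snap('top');ds=snap('scene')
a=cv2.convertScaleAbs(cv2.resize(dt['color'][150:290,250:450],(400,280),interpolation=cv2.INTER_CUBIC),alpha=1.7)
b=cv2.convertScaleAbs(cv2.resize(ds['color'][190:320,170:370],(400,260),interpolation=cv2.INTER_CUBIC),alpha=1.7)
w=cv2.convertScaleAbs(d['color'][200:480,120:520],alpha=2.0,beta=-120)
o=np.zeros((560,800,3),'uint8');o[:280,:400]=a;o[:260,400:]=b;o[280:,:400]=w
cv2.imwrite('pics/c4.png',o)
s=robot.state();print(s['tool_pos'],s['wrist_force'])
```

```text
[5.32934574e-01 2.81586724e-04 4.85908208e-02] [-0.6667082  -0.53342777 -0.59769705]
```

View pics/c4.png

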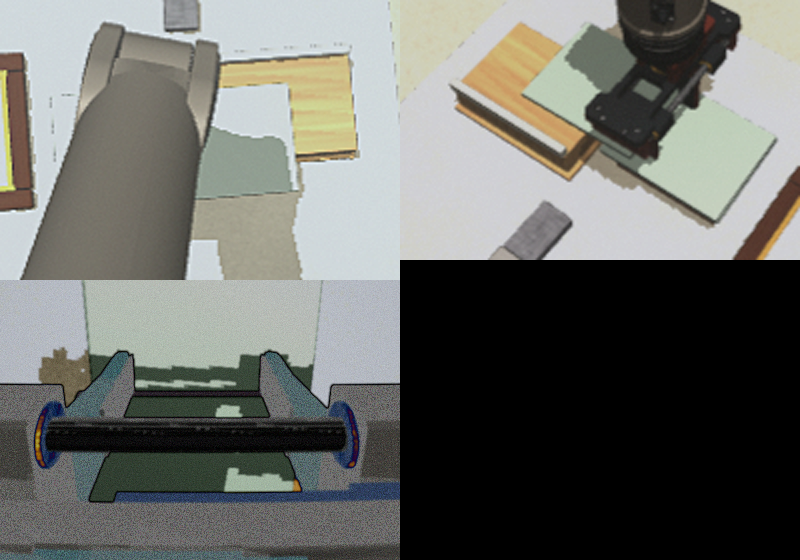

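The composite shows the plate bridging from the stack to the rest, square, with the middle plate exposed and in place. I'll continue across.

Call:
{"api": "jog_arm", "payload": {"plan": [[0.5,-0.001,0,0,0],[0.5,-0.002,0,0,0],[0.5,-0.002,0,0,0],[0.5,-0.002,0,0,0],[0.5,-0.002,0,0,0],[0.5,-0.002,0,0,0],[0.5,-0.002,0,0,0],[0.5,-0.002,0,0,0],[0.5,-0.002,0,0,0],[0.5,-0.002,0,0,0],[0.5,-0.002,0,0,0],[0.5,-0.002,0,0,0]]}}

```text
clock: 16.62
tool_pos: [0.5352, -0.0225, 0.0486]
eef_rot: [-2.107, -2.33, -0.0]
wrist_force: [-0.2, 0.7, -0.3]
finger_gap: 0.066
```

Call:
{"api": "jog_arm", "payload": {"plan": [[0.5,-0.002,0,0,0],[0.5,-0.002,0,0,0],[0.5,-0.002,0,0,0],[0.5,-0.002,0,0,0],[0.5,-0.002,0,0,0],[0.5,-0.002,0,0,0],[0.5,-0.002,0,0,0],[0.5,-0.002,0,0,0],[0.5,-0.002,0,0,0],[0.5,-0.002,0,0,0],[0.5,-0.002,0,0,0],[0.5,-0.002,0,0,0]]}}

```text
clock: 17.62
tool_pos: [0.5376, -0.0463, 0.0485]
eef_rot: [-2.107, -2.33, -0.0]
wrist_force: [0.5, 0.8, -0.4]
finger_gap: 0.0658
```

Call:
{"api": "jog_arm", "payload": {"plan": [[0.5,-0.002,0,0,0],[0.5,-0.002,0,0,0],[0.5,-0.002,0,0,0],[0.5,-0.002,0,0,0],[0.5,-0.002,0,0,0],[0.5,-0.002,0,0,0],[0.5,-0.001,0,0,0],[0.5,0,0,0,0]]}}

```text
clock: 18.28
tool_pos: [0.5389, -0.0596, 0.0486]
eef_rot: [2.108, 2.329, -0.0]
wrist_force: [-0.2, 0.9, 0.1]
finger_gap: 0.0659
```

Run:
```python
from h import *
import pickle
d=snap('wrist');ds=snap('scene');pickle.dump((d,ds),open('c5.pkl','wb'))
P=cloud(ds)
a=cv2.convertScaleAbs(cv2.resize(ds['color'][180:310,180:380],(800,520),interpolation=cv2.INTER_CUBIC),alpha=1.7)
cv2.imwrite('pics/c5.png',a)
s=robot.state();print(s['tool_pos'],s['wrist_force'],s['finger_gap'])
```

```text
[ 0.53890104 -0.05933595  0.04856269] [-0.15746001 -0.11337583 -1.24946624] 0.06569145651453491
```

View pics/c5.png

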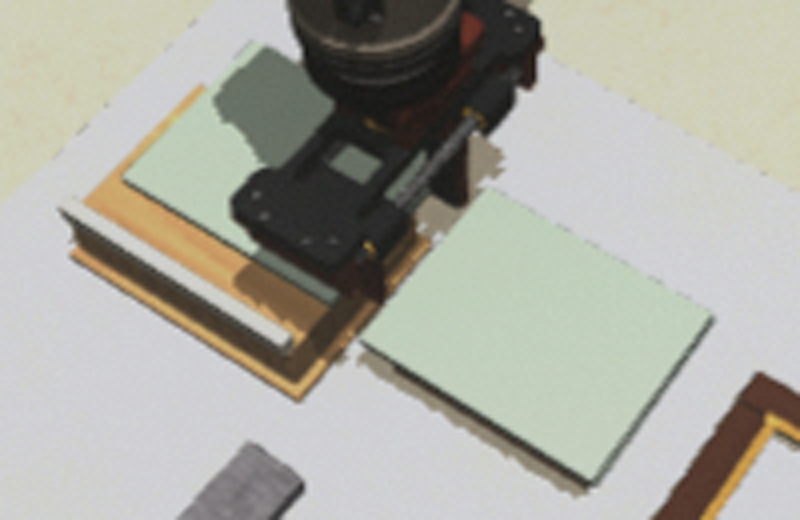

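The plate now lies on the rest, square to it and a little short in y, and the stack is clear behind. In the crop, its -y edge runs (122,180)–(250,42) and the rest's -y edge runs through (200,88). I'll measure what is left in y.

Run:
```python
from h import *
import pickle
w,d=pickle.load(open('c5.pkl','rb'))
f=lambda L:np.array(L)/4+[180-.375,180-.375]
a=np.radians(5.5);X=np.array([np.cos(a),np.sin(a)]);Y=np.array([-X[1],X[0]])
def pr(n,L,z):
    p=on_z(d,f(L),z)[:,:2];print(n,p.round(4).tolist(),'xy in rest axes',np.c_[p@X,p@Y].round(4).tolist())
pr('plate -y corners',[(122,180),(250,42)],.0513)
pr('rest -y edge',[(200,88),(140,145),(88,202)],.0433)
pr('fence top ends',[(62,207),(290,346)],.0573)
pr('stack +y? corners',[(488,190),(360,342),(592,482),(713,318)],.046)
s=robot.state();print('tcp',s['tool_pos'][:2]@X,s['tool_pos'][:2]@Y)
# rest in initial top image, and depth based plate ends
P=cloud(d);q=P[...];m=(P[...,2]>.048)&(P[...,2]<.0545);m[:,:200]=m[:,:200]
```

```text
plate -y corners [[0.6121, -0.2111], [0.4956, -0.2258]] xy in rest axes [[0.5891, -0.2688], [0.4716, -0.2722]]
rest -y edge [[0.5351, -0.2296], [0.586, -0.2266], [0.6319, -0.2202]] xy in rest axes [[0.5106, -0.2798], [0.5616, -0.2817], [0.6079, -0.2798]]
fence top ends [[0.6477, -0.2194], [0.631, -0.0602]] xy in rest axes [[0.6237, -0.2804], [0.6223, -0.1204]]
stack +y? corners [[0.484, -0.0496], [0.6019, -0.0385], [0.5867, 0.1085], [0.4704, 0.0985]] xy in rest axes [[0.477, -0.0958], [0.5954, -0.096], [0.5944, 0.0518], [0.4777, 0.0529]]
tcp 0.5307329496532127 -0.11071415451080825
```

Two measurements agree on about 5 mm left in y. I'll push that, back off, lift, turn 90° and go round to the front edge.

Call:
{"api": "jog_arm", "payload": {"plan": [[0.5,-0.001,0,0,0],[0.5,-0.001,0,0,0],[0.5,-0.001,0,0,0],[0.5,-0.001,0,0,0],[0.5,-0.001,0,0,0],[0.5,0,0,0,0],[0.5,0,0,0,0],[0.5,0.001,0,0,0],[0.5,0.002,0,0,0],[0.5,0,0,-0.01,0],[0.5,0,0,-0.03,0],[0.5,0,0,0,0]]}}

```text
clock: 19.38
tool_pos: [0.5417, -0.0616, 0.0928]
eef_rot: [2.105, 2.326, 0.006]
wrist_force: [0.3, -0.2, 0.8]
finger_gap: 0.0654
```

Call:
{"api": "jog_arm", "payload": {"plan": [[0.5,0,0,0,-7],[0.5,0,0,0,-7],[0.5,0,0,0,-7],[0.5,0,0,0,-7],[0.5,0,0,0,-7],[0.5,0,0,0,-7],[0.5,0,0,0,-7],[0.5,0,0,0,-7],[0.5,0,0,0,-7],[0.5,0,0,0,-7],[0.5,0,0,0,-7],[0.5,0,0,0,-7]]}}

```text
clock: 20.38
tool_pos: [0.5392, -0.0612, 0.0891]
eef_rot: [-0.002, 3.141, -0.001]
wrist_force: [0.6, 0.7, -0.4]
finger_gap: 0.0658
```

Call:
{"api": "jog_arm", "payload": {"plan": [[0.5,0,0,0,-6],[0.5,0,0,0,0],[0.5,0.022,-0.022,0,0],[0.5,0.022,-0.022,0,0],[0.5,0.022,-0.022,0,0],[0.5,0.022,-0.022,0,0],[0.5,0,0,0,0],[0.5,0,0,0,0],[0.5,0,0,0,0]]}}

```text
clock: 21.13
tool_pos: [0.4611, -0.1571, 0.0889]
eef_rot: [-0.154, 3.137, 0.0]
wrist_force: [-0.1, 0.2, 0.0]
finger_gap: 0.066
```

Run:
```python
from h import *
import pickle
d=snap('wrist');pickle.dump(d,open('w6.pkl','wb'))
s=robot.state();M=R.from_rotvec(s['eef_rot']).as_matrix();print(s['clock'],s['tool_pos'],M[:,1].round(4),s['wrist_force'].round(2),s['finger_gap'],s['joints'].round(2))
cv2.imwrite('pics/w6.png',cv2.convertScaleAbs(d['color'],alpha=1.8,beta=-80))
```

```text
21.1833 [ 0.46139544 -0.15654102  0.088848  ] [-1.00e-01  9.95e-01  1.00e-04] [-0.14 -0.44 -0.43] 0.0659690166368039 [ 0.17  0.36  0.03  2.12 -0.02  0.67  1.89]
```

View pics/w6.png

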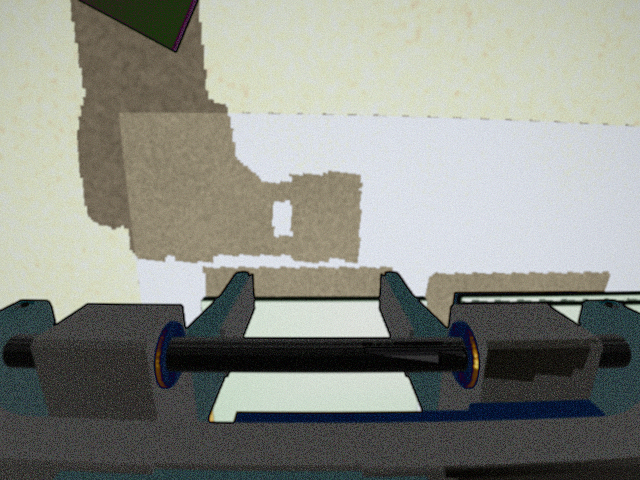

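The wrist view shows the plate's front edge at row 299, with its -y corner at (202,299). The stack is to the right of it. I'll compute the edge's position in tool axes.

Run:
```python
from h import *
import pickle
d=pickle.load(open('w6.pkl','rb'));s=robot.state();M=R.from_rotvec(s['eef_rot']).as_matrix()
p=on_z(d,[(203,299),(260,299),(380,298),(400,298)],.0513);print(p.round(4).tolist());print(((p-s['tool_pos'])@M)[:,:2].round(4).tolist())
```

```text
[[0.4912, -0.2277, 0.0513], [0.4873, -0.1905, 0.0513], [0.4789, -0.1127, 0.0513], [0.4777, -0.0997, 0.0513]]
[[-0.0224, -0.0738], [-0.0224, -0.0363], [-0.0218, 0.0418], [-0.0219, 0.0549]]
```

Call:
{"api": "jog_arm", "payload": {"plan": [[0.5,0,0,0.015,0],[0.5,0,0,0.015,0],[0.5,0,0,0.01,0],[0.5,0,0,0.005,0],[0.5,0,0,0,0],[0.5,0,0,0,0],[0.5,-0.002,0,0,0],[0.5,-0.002,0,0,0],[0.5,-0.002,0,0,0],[0.5,-0.001,0,0,0],[0.5,-0.001,0,0,0],[0.5,0,0,0,0]]}}

```text
clock: 22.18
tool_pos: [0.4686, -0.1567, 0.0437]
eef_rot: [-0.157, 3.137, -0.0]
wrist_force: [0.4, -0.0, -0.3]
finger_gap: 0.0659
```

Call:
{"api": "jog_arm", "payload": {"plan": [[0.5,-0.0005,0,0,0],[0.5,-0.0005,0,0,0],[0.5,-0.0005,0,0,0],[0.5,-0.0005,0,0,0],[0.5,-0.0005,0,0,0],[0.5,-0.0005,0,0,0],[0.5,-0.0005,0,0,0],[0.5,-0.0005,0,0,0],[0.5,-0.0005,0,0,0],[0.5,-0.0005,0,0,0],[0.5,-0.0005,0,0,0],[0.5,-0.0005,0,0,0]]}}

```text
clock: 23.18
tool_pos: [0.474, -0.1561, 0.0435]
eef_rot: [0.157, -3.137, -0.0]
wrist_force: [-1.0, -0.7, 0.1]
finger_gap: 0.066
```

Call:
{"api": "jog_arm", "payload": {"plan": [[0.5,-0.001,0,0,0],[0.5,-0.001,0,0,0],[0.5,-0.001,0,0,0],[0.5,-0.001,0,0,0],[0.5,-0.001,0,0,0],[0.5,-0.001,0,0,0],[0.5,-0.001,0,0,0],[0.5,-0.001,0,0,0],[0.5,-0.001,0,0,0]]}}

```text
clock: 23.93
tool_pos: [0.4833, -0.1551, 0.0435]
eef_rot: [-0.158, 3.138, 0.0]
wrist_force: [-0.6, 0.1, -0.9]
finger_gap: 0.0659
```

Call:
{"api": "jog_arm", "payload": {"plan": [[0.5,-0.0006,0,0,0],[0.5,-0.0006,0,0,0],[0.5,-0.0006,0,0,0],[0.5,-0.0006,0,0,0],[0.5,-0.0006,0,0,0],[0.5,-0.0006,0,0,0],[0.5,-0.0006,0,0,0],[0.5,-0.0006,0,0,0],[0.5,-0.0006,0,0,0],[0.5,-0.0006,0,0,0],[0.5,0,0,0,0]]}}

```text
clock: 24.85
tool_pos: [0.4894, -0.1545, 0.0436]
eef_rot: [-0.158, 3.137, -0.0]
wrist_force: [-0.2, 0.7, -0.0]
finger_gap: 0.0659
```

Call:
{"api": "jog_arm", "payload": {"plan": [[0.5,-0.0003,0,0,0],[0.5,-0.0003,0,0,0],[0.5,-0.0003,0,0,0],[0.5,-0.0003,0,0,0],[0.5,-0.0003,0,0,0],[0.5,-0.0003,0,0,0],[0.5,-0.0003,0,0,0],[0.5,-0.0003,0,0,0]]}}

```text
clock: 25.52
tool_pos: [0.4916, -0.1543, 0.0436]
eef_rot: [-0.157, 3.138, 0.0]
wrist_force: [-0.8, 0.7, 1.9]
finger_gap: 0.0656
```

Run:
```python
from h import *
ds=snap('scene')
a=cv2.convertScaleAbs(cv2.resize(ds['color'][180:310,180:380],(800,520),interpolation=cv2.INTER_CUBIC),alpha=1.7)
cv2.imwrite('pics/c7.png',a)
import pickle;pickle.dump(ds,open('c7.pkl','wb'))
```

```text
(no output)
```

View pics/c7.png

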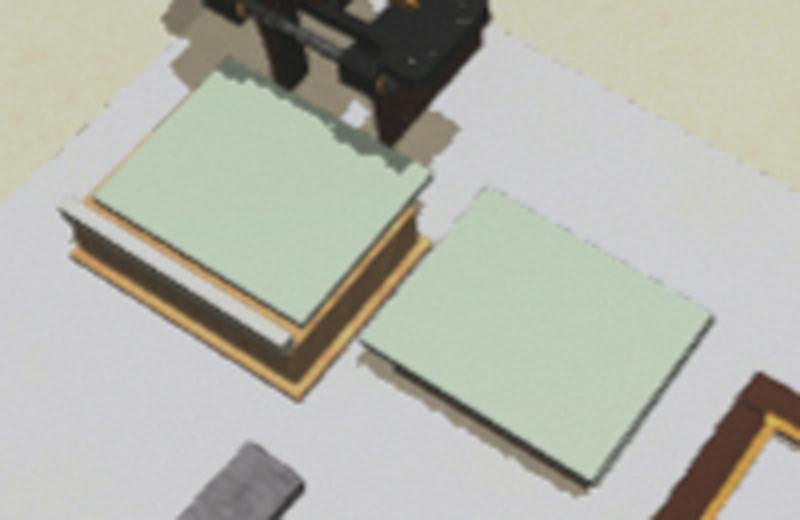

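The scene view shows the plate a few millimetres short of the fence and parallel to it, with the fingers at its front edge. The crop corners are (95,198), (303,326), (432,177) and (222,68), and the stack is unmoved, with the same corner pixels.

Run:
```python
from h import *
import pickle
d=pickle.load(open('c7.pkl','rb'))
f=lambda L:np.array(L)/4+[180-.375,180-.375]
p=on_z(d,f([(95,198),(303,326),(432,177),(222,68)]),.0513)[:,:2]
F=on_z(d,f([(62,207),(290,346)]),.0573)[:,:2]
Y=F[1]-F[0];L=np.linalg.norm(Y);Y/=L;X=np.array([Y[1],-Y[0]])
print('fence len',L,'ang',np.degrees(np.arctan2(-Y[0],Y[1])))
e=p[1]-p[0];print('plate ang',np.degrees(np.arctan2(-e[0],e[1])),'sizes',np.linalg.norm(p[1]-p[0]),np.linalg.norm(p[2]-p[1]))
c=p.mean(0);fm=F.mean(0);print('y err',(c-fm)@Y,'x from fence outer-top',(c-fm)@X,'rel corners y',((p-fm)@Y).round(4))
```

```text
fence len 0.16000969802514828 ang 5.990834197624635
plate ang 5.512579314271502 sizes 0.1481218984820287 0.11652769767966512
y err 0.0019036911029987388 x from fence outer-top -0.07308417413624392 rel corners y [-0.0726  0.0755  0.0767 -0.0719]
```

The gap to the fence is about 3 mm and the y error about +2±1.5 mm, but one pixel is 2.4 mm here, so I want a closer look. I'll lift and turn the wrist camera to face the rest from the front before the final push.

Call:
{"api": "jog_arm", "payload": {"plan": [[0.5,0.003,0,0,0],[0.5,0.007,0,0,0],[0.5,0,0,-0.03,0],[0.5,0,0,-0.038,0],[0.5,0,0,-0.038,0],[0.5,0,0,0,7],[0.5,0,0,0,7],[0.5,0,0,0,7],[0.5,0,0,0,7],[0.5,0,0,0,7],[0.5,0,0,0,7],[0.5,0,0,0,7]]}}

```text
clock: 26.57
tool_pos: [0.481, -0.1554, 0.1495]
eef_rot: [1.167, 2.917, 0.0]
wrist_force: [-0.2, -0.7, 0.3]
finger_gap: 0.0656
```

Call:
{"api": "jog_arm", "payload": {"plan": [[0.5,0,0,0,7],[0.5,0,0,0,7],[0.5,0,0,0,7],[0.5,0,0,0,7],[0.5,0,0,0,7],[0.5,0,0,0,7],[0.5,0,0,0,7],[0.5,0,0,0,7],[0.5,0,0,0,7],[0.5,0,0,0,7],[0.5,0,0,0,7],[0.5,0,0,0,7]]}}

```text
clock: 27.57
tool_pos: [0.4811, -0.1553, 0.1495]
eef_rot: [-2.819, -1.387, -0.0]
wrist_force: [0.1, 0.3, -0.4]
finger_gap: 0.0658
```

Call:
{"api": "jog_arm", "payload": {"plan": [[0.5,0,0,0,7],[0.5,0,0,0,7],[0.5,0,0,0,7],[0.5,0,0,0,7],[0.5,0,0,0,7],[0.5,0,0,0,7],[0.5,0,0,0,5],[0.5,0.018,0,0,0],[0.5,0.017,0,0,0],[0.5,0,0,0,0],[0.5,0,0,0,0],[0.5,0,0,0,0]]}}

```text
clock: 28.57
tool_pos: [0.5152, -0.1521, 0.1492]
eef_rot: [-3.137, -0.156, 0.002]
wrist_force: [0.5, -0.8, -0.5]
finger_gap: 0.0657
```

Run:
```python
from h import *
import pickle
d=snap('wrist');pickle.dump(d,open('w8.pkl','wb'))
s=robot.state();M=R.from_rotvec(s['eef_rot']).as_matrix();print(s['clock'],s['tool_pos'],M[:,1].round(4))
P=cloud(d);g=d['color'].astype(int)
# where are rest and plate: project expected points
K=np.array(d['camera_matrix'])
a=np.radians(5.75);X=np.array([np.cos(a),np.sin(a)]);Y=np.array([-X[1],X[0]])
for n,xx,yy,z in(('plate-y',.6,-.2735,.0513),('plate+y',.6,-.1235,.0513),('rest-y',.62,-.2785,.0433)):
    w=np.r_[X*xx+Y*yy,z];c=np.linalg.inv(d['X'])@np.r_[w,1];c=c[:3]*[1,-1,-1]
    print(n,cv2.projectPoints(c.reshape(1,3),np.zeros(3),np.zeros(3),K,np.array([d['k1'],0,0,0]))[0].ravel())
cv2.imwrite('pics/w8.png',cv2.convertScaleAbs(d['color'],alpha=1.8,beta=-80))
```

```text
28.6167 [ 0.51512712 -0.15213128  0.14935504] [ 9.920e-02 -9.951e-01 -5.000e-04]
plate-y [413.19330923 110.09080401]
plate+y [210.11739419 110.3760255 ]
rest-y [418.48206426  83.39115714]
```

Run:
```python
from h import *
import pickle
d=pickle.load(open('w8.pkl','rb'));g=d['color'].astype(float)
for r in range(70,241,10):
    row=g[r-2:r+3].mean(0);sat=row[:,2]-row[:,0];b=sat>35
    e=np.flatnonzero(np.diff(b.astype(int)))
    print(r,[(int(x),'+' if b[x+1] else '-') for x in e if 150<x<480])
print(g[108:113,195:225].mean(0).round(0)[:,[0,2]].T.tolist());print(g[108:113,400:430].mean(0).round(0)[:,[0,2]].T.tolist())
```

```text
70 []
80 []
90 []
100 [(217, '+'), (426, '-')]
110 [(419, '+'), (424, '-')]
120 [(419, '+'), (424, '-')]
130 [(418, '+'), (423, '-')]
140 [(417, '+'), (422, '-')]
150 [(417, '+'), (421, '-')]
160 [(416, '+'), (421, '-')]
170 [(415, '+'), (420, '-')]
180 [(415, '+'), (419, '-')]
190 [(414, '+'), (418, '-')]
200 [(413, '+'), (417, '-')]
210 [(412, '+'), (417, '-')]
220 [(412, '+'), (416, '-')]
230 [(412, '+'), (414, '-')]
240 []
[[160.0, 162.0, 162.0, 162.0, 161.0, 163.0, 161.0, 161.0, 164.0, 161.0, 163.0, 163.0, 162.0, 160.0, 163.0, 162.0, 161.0, 161.0, 161.0, 160.0, 161.0, 151.0, 133.0, 143.0, 160.0, 164.0, 163.0, 163.0, 163.0, 163.0], [155.0, 154.0, 155.0, 156.0, 154.0, 156.0, 155.0, 154.0, 157.0, 154.0, 156.0, 156.0, 155.0, 154.0, 156.0, 156.0, 156.0, 156.0, 157.0, 156.0, 155.0, 147.0, 130.0, 141.0, 154.0, 155.0, 156.0, 156.0, 156.0, 156.0]]
[[158.0, 158.0, 159.0, 159.0, 159.0, 158.0, 158.0, 158.0, 159.0, 158.0, 159.0, 159.0, 158.0, 159.0, 156.0, 158.0, 157.0, 156.0, 147.0, 122.0, 101.0, 92.0, 93.0, 94.0, 91.0, 101.0, 130.0, 149.0, 154.0, 157.0], [155.0, 156.0, 155.0, 158.0, 157.0, 155.0, 156.0, 155.0, 156.0, 156.0, 156.0, 158.0, 157.0, 156.0, 155.0, 156.0, 155.0, 154.0, 147.0, 138.0, 145.0, 152.0, 153.0, 154.0, 143.0, 134.0, 136.0, 145.0, 150.0, 152.0]]
```

Run:
```python
from h import *
import pickle
d=pickle.load(open('w8.pkl','rb'));g=d['color'].astype(float);s=robot.state();M=R.from_rotvec(s['eef_rot']).as_matrix()
for r in(94,96,98,100,102,104):
    row=g[r];sat=row[:,2]-row[:,0];b=np.flatnonzero(sat>30);b=b[(b>190)&(b<450)];print(r,(b.min(),b.max(),len(b)) if len(b) else 0)
T=lambda uv,z:((on_z(d,uv,z)-s['tool_pos'])@M)[:,:2].round(4).tolist()
print('rest',T([(217.5,100),(426,100)],.0433));print('plate',T([(217,110),(418.5,110)],.0513),T([(411.5,220)],.0513))
print('rest -y',T([(424.8,110),(420.8,160),(416.5,220)],.0433))
```

```text
94 (np.int64(217), np.int64(425), 209)
96 (np.int64(217), np.int64(426), 210)
98 (np.int64(217), np.int64(426), 210)
100 (np.int64(217), np.int64(426), 210)
102 (np.int64(419), np.int64(426), 8)
104 (np.int64(420), np.int64(426), 7)
rest [[0.1111, -0.0758], [0.1112, 0.082]]
plate [[0.1029, -0.0744], [0.103, 0.0744]] [[0.0202, 0.0749]]
rest -y [[0.104, 0.0816], [0.0668, 0.0812], [0.0187, 0.0813]]
```

In this closer view the rest spans -76.5 to +82.4 mm in tool y and the plate -74.4 to +74.6 mm. The plate is therefore about 2.5 mm too far to +y, which agrees with the scene camera. I'll nudge it from its +y end, as before.

Call:
{"api": "jog_arm", "payload": {"plan": [[0.5,0,0,0,-7],[0.5,0,0,0,-7],[0.5,0,0,0,-7],[0.5,0,0,0,-7],[0.5,0,0,0,-7],[0.5,0,0,0,-7],[0.5,0,0,0,-7],[0.5,0,0,0,-7],[0.5,0,0,0,-7],[0.5,0,0,0,-7],[0.5,0,0,0,-7],[0.5,0,0,0,-7]]}}

```text
clock: 29.62
tool_pos: [0.5153, -0.1522, 0.1496]
eef_rot: [-2.22, -2.222, 0.0]
wrist_force: [0.4, -0.6, 1.2]
finger_gap: 0.0657
```

Call:
{"api": "jog_arm", "payload": {"plan": [[0.5,0,0,0,-6],[0.5,0.03,0.0177,0,0],[0.5,0.03,0.0177,0,0],[0.5,0.0295,0.0175,0,0],[0.5,0,0,0.03,0],[0.5,0,0,0.03,0],[0.5,0,0,0.02,0],[0.5,0,0,0.01,0],[0.5,0,0,0,0],[0.5,0,0,0,0],[0.5,0,0,0,0]]}}

```text
clock: 30.53
tool_pos: [0.5609, -0.058, 0.0609]
eef_rot: [2.107, 2.328, 0.002]
wrist_force: [0.4, -0.1, -0.3]
finger_gap: 0.0657
```

Run:
```python
from h import *
s=robot.state();M=R.from_rotvec(s['eef_rot']).as_matrix();print(s['clock'],s['tool_pos'],M[:,0].round(4))
print('to go tool xy',((np.array([.5595,-.0648,0])-s['tool_pos'])@M)[:2])
```

```text
30.5333 [ 0.56088311 -0.05796217  0.06089437] [-9.940e-02  9.951e-01 -3.000e-04]
to go tool xy [-0.00664947 -0.00217679]
```

Call:
{"api": "jog_arm", "payload": {"plan": [[0.5,0,0,0.006,0],[0.5,0,0,0.004,0],[0.5,0,0,0.002,0],[0.5,0,0,0,0],[0.5,-0.0007,0,0,0],[0.5,-0.0007,0,0,0],[0.5,-0.0007,0,0,0],[0.5,-0.0007,0,0,0],[0.5,-0.0007,0,0,0]]}}

```text
clock: 31.28
tool_pos: [0.5606, -0.0611, 0.0476]
eef_rot: [2.107, 2.33, 0.0]
wrist_force: [-0.2, 0.7, -0.0]
finger_gap: 0.0659
```

Call:
{"api": "jog_arm", "payload": {"plan": [[0.5,-0.0006,0,0,0],[0.5,-0.0006,0,0,0],[0.5,-0.0006,0,0,0],[0.5,-0.0006,0,0,0],[0.5,-0.0006,0,0,0],[0.5,0,0,0,0],[0.5,0,0,0,0],[0.5,0,0,0,0]]}}

```text
clock: 31.95
tool_pos: [0.5608, -0.0639, 0.0475]
eef_rot: [-2.107, -2.33, -0.0]
wrist_force: [-0.1, 1.1, 0.4]
finger_gap: 0.0661
```

Run:
```python
from h import *
s=robot.state();M=R.from_rotvec(s['eef_rot']).as_matrix();print(s['clock'],s['tool_pos'],s['wrist_force'])
print('to go tool xy',((np.array([.5595,-.0648,0])-s['tool_pos'])@M)[:2])
```

```text
31.95 [ 0.56078951 -0.06390188  0.04754125] [-0.14012009  1.07079462  0.4204454 ]
to go tool xy [-0.00076576 -0.0013743 ]
```

Call:
{"api": "jog_arm", "payload": {"plan": [[0.5,-0.0004,0,0,0],[0.5,-0.0004,0,0,0],[0.5,0,0,0,0],[0.5,0,0,0,0],[0.5,0.002,0,0,0],[0.5,0.002,0,0,0],[0.5,0,0,-0.03,0],[0.5,0,0,-0.036,0],[0.5,0,0,-0.036,0],[0.5,-0.029,-0.018,0,0],[0.5,-0.029,-0.018,0,0],[0.5,-0.0285,-0.018,0,0]]}}

```text
clock: 32.95
tool_pos: [0.5153, -0.1528, 0.1504]
eef_rot: [2.104, 2.331, 0.002]
wrist_force: [-0.3, 0.3, 0.3]
finger_gap: 0.0657
```

Call:
{"api": "jog_arm", "payload": {"plan": [[0.5,0,0,0,7],[0.5,0,0,0,7],[0.5,0,0,0,7],[0.5,0,0,0,7],[0.5,0,0,0,7],[0.5,0,0,0,7],[0.5,0,0,0,7],[0.5,0,0,0,7],[0.5,0,0,0,7],[0.5,0,0,0,7],[0.5,0,0,0,7],[0.5,0,0,0,7]]}}

```text
clock: 33.95
tool_pos: [0.5153, -0.1521, 0.1495]
eef_rot: [3.126, 0.312, -0.0]
wrist_force: [-0.4, 0.9, 1.0]
finger_gap: 0.0658
```

Call:
{"api": "jog_arm", "payload": {"plan": [[0.5,0,0,0,6],[0.5,0,0,0,0],[0.5,0,0,0,0],[0.5,0,0,0,0]]}}

```text
clock: 34.28
tool_pos: [0.5153, -0.1521, 0.1495]
eef_rot: [-3.137, -0.163, 0.0]
wrist_force: [-0.7, -0.5, -0.2]
finger_gap: 0.0658
```

```bash
cat > chk.py <<'E'
from h import *
d=snap('wrist');g=d['color'].astype(float);s=robot.state();M=R.from_rotvec(s['eef_rot']).as_matrix()
print(s['clock'],s['tool_pos'])
T=lambda uv,z:((on_z(d,uv,z)-s['tool_pos'])@M)[:,:2].round(4).tolist()
for r in list(range(84,110,2))+[130,160,220]:
    row=g[r-1:r+2].mean(0);sat=row[:,2]-row[:,0];b=np.flatnonzero(sat>30);b=b[(b>180)&(b<460)]
    k=np.arange(195,235);dk=row[195:235].sum(1);l=195+int(dk.argmin())
    if len(b): 
        lo,hi=b.min()-.5,b.max()+.5
        print(r,lo,hi,len(b),'wood z',T([(lo,r),(hi,r)],.0433),'wood-lo as plate z',T([(lo,r)],.0513),'dark left',l,int(dk.min()),int(np.median(dk)),T([(l,r)],.0513))
E
python3 chk.py
```

```text
34.3333 [ 0.51533761 -0.15217823  0.14955541]
90 218.5 219.5 1 wood z [[0.1181, -0.0748], [0.1181, -0.0741]] wood-lo as plate z [[0.1167, -0.0726]] dark left 229 170 429 [[0.1167, -0.0649]]
92 217.5 405.5 178 wood z [[0.1167, -0.0757], [0.1168, 0.066]] wood-lo as plate z [[0.1154, -0.0735]] dark left 229 278 467 [[0.1153, -0.065]]
94 217.5 426.5 209 wood z [[0.1153, -0.0758], [0.1155, 0.082]] wood-lo as plate z [[0.114, -0.0736]] dark left 218 377 471 [[0.114, -0.0732]]
96 217.5 426.5 209 wood z [[0.1139, -0.0759], [0.1141, 0.0821]] wood-lo as plate z [[0.1126, -0.0736]] dark left 218 376 469 [[0.1126, -0.0733]]
98 217.5 426.5 209 wood z [[0.1125, -0.076], [0.1127, 0.0822]] wood-lo as plate z [[0.1112, -0.0737]] dark left 218 370 467 [[0.1112, -0.0734]]
100 217.5 426.5 209 wood z [[0.111, -0.0761], [0.1113, 0.0823]] wood-lo as plate z [[0.1098, -0.0738]] dark left 218 357 468 [[0.1098, -0.0735]]
102 217.5 426.5 28 wood z [[0.1096, -0.0762], [0.1098, 0.0824]] wood-lo as plate z [[0.1085, -0.0739]] dark left 218 358 467 [[0.1085, -0.0735]]
104 217.5 426.5 6 wood z [[0.1082, -0.0762], [0.1084, 0.0825]] wood-lo as plate z [[0.1071, -0.074]] dark left 220 373 470 [[0.107, -0.0721]]
106 217.5 426.5 6 wood z [[0.1067, -0.0763], [0.107, 0.0826]] wood-lo as plate z [[0.1057, -0.0741]] dark left 220 369 473 [[0.1057, -0.0722]]
108 217.5 426.5 6 wood z [[0.1053, -0.0764], [0.1055, 0.0827]] wood-lo as plate z [[0.1043, -0.0742]] dark left 219 378 473 [[0.1043, -0.0731]]
130 219.5 423.5 5 wood z [[0.0892, -0.0759], [0.0894, 0.0816]] wood-lo as plate z [[0.0887, -0.0737]] dark left 212 355 433 [[0.0887, -0.0794]]
160 220.5 421.5 5 wood z [[0.0666, -0.0766], [0.0668, 0.0817]] wood-lo as plate z [[0.0667, -0.0744]] dark left 195 302 339 [[0.0668, -0.0941]]
220 223.5 416.5 5 wood z [[0.0185, -0.0775], [0.0186, 0.0813]] wood-lo as plate z [[0.0201, -0.0752]] dark left 197 127 344 [[0.0201, -0.0966]]
```

Run:
```python
from h import *
d=snap('wrist');g=d['color'].astype(float)
for r0,r1,l,h in((103,110,213,414),(150,156,215,411),(175,181,216,409)):
    m=g[r0:r1].mean(0).round().astype(int)
    for a in(l,h): print(r0,a,[tuple(int(v) for v in x) for x in m[a:a+14]])
```

```text
103 213 [(162, 158, 155), (162, 159, 157), (162, 157, 155), (159, 155, 152), (137, 140, 144), (107, 130, 146), (94, 135, 152), (96, 135, 146), (116, 134, 137), (148, 148, 146), (161, 156, 153), (161, 157, 155), (161, 157, 155), (161, 156, 154)]
103 414 [(153, 155, 152), (154, 155, 153), (155, 156, 153), (153, 154, 151), (153, 155, 152), (154, 156, 153), (155, 156, 154), (151, 153, 149), (138, 144, 144), (117, 136, 144), (95, 126, 146), (82, 114, 134), (91, 111, 125), (102, 115, 121)]
150 215 [(98, 110, 116), (99, 110, 115), (100, 113, 118), (106, 116, 119), (117, 124, 128), (117, 131, 143), (102, 134, 152), (95, 136, 150), (102, 132, 141), (130, 140, 141), (156, 154, 153), (164, 158, 156), (164, 160, 157), (164, 160, 157)]
150 411 [(157, 160, 157), (158, 160, 157), (156, 160, 157), (156, 158, 157), (156, 159, 156), (155, 158, 156), (156, 159, 155), (154, 158, 154), (137, 147, 143), (107, 132, 140), (90, 120, 140), (114, 129, 142), (149, 148, 150), (163, 159, 157)]
175 216 [(104, 116, 122), (105, 118, 123), (105, 117, 121), (112, 121, 124), (134, 136, 138), (129, 135, 142), (105, 127, 145), (93, 130, 152), (96, 134, 152), (114, 137, 144), (145, 149, 149), (161, 158, 154), (166, 160, 158), (164, 159, 156)]
175 409 [(156, 159, 156), (156, 159, 156), (156, 159, 155), (155, 158, 156), (155, 160, 155), (156, 160, 156), (157, 161, 157), (153, 156, 152), (140, 150, 144), (115, 138, 140), (96, 127, 139), (118, 133, 144), (146, 146, 148), (162, 159, 157)]
```

The visible wood strips at the two ends now match: about 4.1 and 3.7 px near the fence, and 4.7 and 2.8 px further forward. The plate is centred to about 0.5 mm. Next is the final push from the front edge, with two fingertips.

Call:
{"api": "jog_arm", "payload": {"plan": [[0.5,-0.019,0.001,0,0],[0.5,-0.019,0.0015,0,0],[0.5,0,0,0,0],[0.5,0,0,0.03,0],[0.5,0,0,0.035,0],[0.5,0,0,0.025,0],[0.5,0,0,0.011,0],[0.5,0,0,0.005,0],[0.5,0,0,0,0],[0.5,0,0,0,0],[0.5,0,0,0,0]]}}

```text
clock: 35.3
tool_pos: [0.479, -0.1589, 0.0448]
eef_rot: [3.137, 0.157, 0.004]
wrist_force: [-0.0, -1.1, -0.3]
finger_gap: 0.066
```

Call:
{"api": "jog_arm", "payload": {"plan": [[0.5,0.001,0,0,0],[0.5,0.001,0,0,0],[0.5,0.001,0,0,0],[0.5,0.001,0,0,0],[0.5,0.001,0,0,0],[0.5,0.001,0,0,0],[0.5,0.001,0,0,0],[0.5,0.001,0,0,0],[0.5,0.001,0,0,0],[0.5,0.001,0,0,0],[0.5,0.001,0,0,0],[0.5,0,0,0,0]]}}

```text
clock: 36.3
tool_pos: [0.489, -0.1574, 0.0435]
eef_rot: [3.138, 0.158, 0.0]
wrist_force: [-0.7, -0.2, -0.6]
finger_gap: 0.0659
```

Call:
{"api": "jog_arm", "payload": {"plan": [[0.5,0.0004,0,0,0],[0.5,0.0004,0,0,0],[0.5,0.0004,0,0,0],[0.5,0.0004,0,0,0],[0.5,0.0004,0,0,0],[0.5,0,0,0,0]]}}

```text
clock: 36.8
tool_pos: [0.4908, -0.1572, 0.0436]
eef_rot: [-3.138, -0.157, -0.0]
wrist_force: [0.1, -0.1, 0.1]
finger_gap: 0.0658
```

Now small steps until the fence is felt.

Call:
{"api": "jog_arm", "payload": {"plan": [[0.5,0.0003,0,0,0],[0.5,0.0003,0,0,0],[0.5,0.0003,0,0,0],[0.5,0.0003,0,0,0],[0.5,0.0003,0,0,0],[0.5,0,0,0,0]]}}

```text
clock: 37.3
tool_pos: [0.492, -0.1571, 0.0435]
eef_rot: [-3.138, -0.157, 0.001]
wrist_force: [-0.6, -0.3, -0.1]
finger_gap: 0.0655
```

Call:
{"api": "jog_arm", "payload": {"plan": [[0.5,0.0002,0,0,0],[0.5,0.0002,0,0,0],[0.5,0.0002,0,0,0],[0.5,0.0002,0,0,0],[0.5,0,0,0,0]]}}

```text
clock: 37.72
tool_pos: [0.493, -0.1569, 0.0435]
eef_rot: [-3.138, -0.158, 0.0]
wrist_force: [-0.8, -0.2, -1.5]
finger_gap: 0.0661
```

Call:
{"api": "jog_arm", "payload": {"plan": [[0.5,0.0002,0,0,0],[0.5,0.0002,0,0,0],[0.5,0.0002,0,0,0],[0.5,0.0002,0,0,0],[0.5,0,0,0,0]]}}

```text
clock: 38.13
tool_pos: [0.4939, -0.1568, 0.0435]
eef_rot: [-3.138, -0.158, -0.0]
wrist_force: [0.1, -0.1, 0.5]
finger_gap: 0.0656
```

Call:
{"api": "jog_arm", "payload": {"plan": [[0.5,0.0002,0,0,0],[0.5,0.0002,0,0,0],[0.5,0.0002,0,0,0],[0.5,0,0,0,0]]}}

```text
clock: 38.47
tool_pos: [0.4945, -0.1568, 0.0435]
eef_rot: [-3.138, -0.158, -0.0]
wrist_force: [-0.7, -0.0, 0.1]
finger_gap: 0.066
```

Call:
{"api": "jog_arm", "payload": {"plan": [[0.5,0.0002,0,0,0],[0.5,0.0002,0,0,0],[0.5,0.0002,0,0,0],[0.5,0,0,0,0]]}}

```text
clock: 38.8
tool_pos: [0.4951, -0.1568, 0.0435]
eef_rot: [-3.138, -0.157, -0.0]
wrist_force: [-0.7, -0.6, -0.0]
finger_gap: 0.0656
```

Call:
{"api": "jog_arm", "payload": {"plan": [[0.5,0.0002,0,0,0],[0.5,0.0002,0,0,0],[0.5,0.0002,0,0,0],[0.5,0,0,0,0]]}}

```text
clock: 39.13
tool_pos: [0.4957, -0.1567, 0.0436]
eef_rot: [3.138, 0.157, 0.0]
wrist_force: [-0.9, 0.0, -0.2]
finger_gap: 0.066
```

The earlier wrist image puts the gap at about 8 mm, so there are roughly 4 mm to go.

Call:
{"api": "jog_arm", "payload": {"plan": [[0.5,0.0003,0,0,0],[0.5,0.0003,0,0,0],[0.5,0.0003,0,0,0],[0.5,0.0003,0,0,0],[0.5,0,0,0,0]]}}

```text
clock: 39.55
tool_pos: [0.4969, -0.1566, 0.0436]
eef_rot: [3.138, 0.157, 0.0]
wrist_force: [-1.1, -1.0, 0.1]
finger_gap: 0.0659
```

Call:
{"api": "jog_arm", "payload": {"plan": [[0.5,0.0002,0,0,0],[0.5,0.0002,0,0,0],[0.5,0.0002,0,0,0],[0.5,0,0,0,0]]}}

```text
clock: 39.88
tool_pos: [0.4975, -0.1565, 0.0436]
eef_rot: [-3.138, -0.158, -0.0]
wrist_force: [-0.5, 0.3, -0.3]
finger_gap: 0.0658
```

Call:
{"api": "jog_arm", "payload": {"plan": [[0.5,0.0002,0,0,0],[0.5,0.0002,0,0,0],[0.5,0.0002,0,0,0],[0.5,0,0,0,0]]}}

```text
clock: 40.22
tool_pos: [0.4981, -0.1565, 0.0435]
eef_rot: [-3.138, -0.157, -0.0]
wrist_force: [-1.4, 0.1, -0.6]
finger_gap: 0.0661
```

Call:
{"api": "jog_arm", "payload": {"plan": [[0.5,0.0002,0,0,0],[0.5,0.0002,0,0,0],[0.5,0.0002,0,0,0],[0.5,0,0,0,0]]}}

```text
clock: 40.55
tool_pos: [0.4987, -0.1564, 0.0436]
eef_rot: [3.138, 0.158, 0.0]
wrist_force: [-1.2, -0.4, 0.8]
finger_gap: 0.0662
```

Call:
{"api": "jog_arm", "payload": {"plan": [[0.5,0.0002,0,0,0],[0.5,0.0002,0,0,0],[0.5,0.0002,0,0,0],[0.5,0,0,0,0]]}}

```text
clock: 40.88
tool_pos: [0.4993, -0.1563, 0.0435]
eef_rot: [-3.138, -0.157, -0.0]
wrist_force: [-0.4, -0.0, 0.1]
finger_gap: 0.0661
```

Call:
{"api": "jog_arm", "payload": {"plan": [[0.5,0.0002,0,0,0],[0.5,0.0002,0,0,0],[0.5,0.0002,0,0,0],[0.5,0,0,0,0]]}}

```text
clock: 41.22
tool_pos: [0.4999, -0.1563, 0.0435]
eef_rot: [-3.138, -0.158, -0.0]
wrist_force: [-0.1, -0.6, 0.9]
finger_gap: 0.0658
```

Run:
```python
from h import *
d=snap('wrist');g=d['color'].astype(float);s=robot.state();M=R.from_rotvec(s['eef_rot']).as_matrix()
for c in(250,320,380):
    m=g[:,c-3:c+4].mean(1);sat=m[:,2]-m[:,0];b=np.flatnonzero(sat>30);b=b[b<230];print(c,(b.min(),b.max(),len(b)) if len(b) else None)
    if len(b): print('plate edge',((on_z(d,[(c,b.max()+.5)],.0513)-s['tool_pos'])@M)[0,:2],'fence',((on_z(d,[(c,b.min()-.5)],.0433)-s['tool_pos'])@M)[0,:2])
```

```text
250 None
320 None
380 None
```

Call:
{"api": "jog_arm", "payload": {"plan": [[0.5,0.0002,0,0,0],[0.5,0.0002,0,0,0],[0.5,0.0002,0,0,0],[0.5,0,0,0,0]]}}

```text
clock: 41.6
tool_pos: [0.5, -0.1563, 0.0435]
eef_rot: [-3.137, -0.157, 0.001]
wrist_force: [-2.7, 0.4, 2.5]
finger_gap: 0.0661
```

Run:
```python
from h import *
d=snap('wrist');ds=snap('scene');s=robot.state();print(s['tool_pos'],s['wrist_force'])
w=cv2.convertScaleAbs(d['color'][:,100:540],alpha=1.8,beta=-60);a=cv2.convertScaleAbs(cv2.resize(ds['color'][190:280,190:280],(360,360),interpolation=cv2.INTER_CUBIC),alpha=1.7)
o=np.zeros((480,800,3),'uint8');o[:,:440]=w;o[:360,440:]=a;cv2.imwrite('pics/f9.png',o)
```

```text
[ 0.50000727 -0.15621835  0.04346403] [-2.17083695 -1.66553497  1.61255578]
```

The fence is felt: the TCP has stopped at 0.5000. I'll build up to about 8 N.

Call:
{"api": "jog_arm", "payload": {"plan": [[0.5,0.0002,0,0,0],[0.5,0.0001,0,0,0],[0.5,0,0,0,0],[0.5,0,0,0,0]]}}

```text
clock: 42.03
tool_pos: [0.5, -0.1562, 0.0434]
eef_rot: [-3.137, -0.157, 0.002]
wrist_force: [-4.5, -0.8, 3.0]
finger_gap: 0.0656
```

```bash
python3 -c "
from h import *
for i in range(3):
    snap('wrist');s=robot.state();print(s['tool_pos'],s['wrist_force'],s['torque'])"
```

```text
[ 0.50007409 -0.15619832  0.04340149] [-5.20655408  0.15423705  3.84931477] [-0.08279462  1.2930245  -0.12999951]
[ 0.5000894  -0.15618163  0.04340119] [-5.42711515  0.30453396  1.88111327] [-0.09737376  1.24554926 -0.16388643]
[ 0.5000856  -0.15618031  0.04342807] [-4.62842871  0.71420502  2.06176003] [-0.04133785  1.24970791 -0.07928221]
```

Call:
{"api": "jog_arm", "payload": {"plan": [[0.5,0.0002,0,0,0],[0.5,0.0001,0,0,0],[0.5,0,0,0,0],[0.5,0,0,0,0]]}}

```text
clock: 42.52
tool_pos: [0.5001, -0.1562, 0.0434]
eef_rot: [-3.137, -0.157, 0.002]
wrist_force: [-5.9, 0.6, 3.4]
finger_gap: 0.0657
```

```bash
python3 -c "
from h import *
for i in range(4):
    snap('wrist');s=robot.state();print(s['tool_pos'],s['wrist_force'],s['torque'])"
```

```text
[ 0.50013726 -0.15616516  0.04337515] [-5.24629593 -0.21806207  3.96408723] [-0.08231458  1.39880184 -0.09879826]
[ 0.5001283  -0.15619687  0.04338558] [-5.27366215  0.50358657  3.75098708] [-0.05644546  1.42031457 -0.14648006]
[ 0.50016043 -0.15617222  0.04338665] [-5.25426179 -0.78734102  3.04582303] [-0.03007514  1.40919395 -0.159235  ]
[ 0.50011642 -0.1561725   0.04338135] [-5.32810417 -0.06356472  3.71676821] [-0.04762706  1.39284788 -0.16512324]
```

Call:
{"api": "jog_arm", "payload": {"plan": [[0.5,0.0002,0,-0.0002,0],[0.5,0.0001,0,-0.0001,0],[0.5,0,0,0,0],[0.5,0,0,0,0]]}}

```text
clock: 43.05
tool_pos: [0.5002, -0.156, 0.0434]
eef_rot: [-3.137, -0.157, 0.003]
wrist_force: [-5.4, -0.2, 1.5]
finger_gap: 0.066
```

```bash
python3 -c "
from h import *
for i in range(4):
    snap('wrist');s=robot.state();print(s['tool_pos'],s['wrist_force'],s['torque'])"
```

```text
[ 0.50018278 -0.15593657  0.04342915] [-6.36361679  0.1794428   0.82671112] [-0.09367305  1.39616315 -0.19370632]
[ 0.50018806 -0.15595311  0.04342909] [-5.71388456  0.06507649  0.73308813] [-0.04333242  1.3623945  -0.20076069]
[ 0.50017416 -0.15595174  0.04341713] [-5.72394983  0.0192427   1.20657735] [ 0.01971428  1.36293775 -0.20605293]
[ 0.5002099  -0.15593837  0.04343602] [-5.69168726  0.15986421  1.0028853 ] [-0.04421337  1.3553205  -0.17394578]
```

Call:
{"api": "jog_arm", "payload": {"plan": [[0.5,0.0002,0,0,0],[0.5,0.0002,0,-0.0001,0],[0.5,0,0,0,0],[0.5,0,0,0,0]]}}

```text
clock: 43.58
tool_pos: [0.5002, -0.1559, 0.0434]
eef_rot: [-3.137, -0.156, 0.004]
wrist_force: [-6.9, 0.4, 1.1]
finger_gap: 0.0659
```

```bash
python3 -c "
from h import *
for i in range(4):
    snap('wrist');s=robot.state();print(s['tool_pos'],s['wrist_force'],s['torque'])"
```

```text
[ 0.50019715 -0.15587187  0.04343612] [-6.13018735  0.09186595  1.47495158] [ 0.00590643  1.48894959 -0.16156371]
[ 0.50021831 -0.15588534  0.04343734] [-6.57222457 -0.13870862  0.94040791] [-0.03699666  1.53188731 -0.26644365]
[ 0.50021766 -0.1559071   0.043448  ] [-5.99617602 -0.267862    2.26106207] [-0.02635814  1.50650579 -0.21720429]
[ 0.50019684 -0.15591905  0.04341964] [-6.11340591 -0.31482231  0.81558566] [-0.06105068  1.57607913 -0.22416032]
```

Call:
{"api": "jog_arm", "payload": {"plan": [[0.5,0.0002,0,0,0],[0.5,0.0002,0,0,0],[0.5,0.0002,0,-0.0001,0],[0.5,0,0,0,0],[0.5,0,0,0,0]]}}

```text
clock: 44.2
tool_pos: [0.5003, -0.1559, 0.0435]
eef_rot: [-3.137, -0.156, 0.005]
wrist_force: [-7.4, 0.1, 2.3]
finger_gap: 0.0658
```

```bash
python3 -c "
from h import *
for i in range(4):
    snap('wrist');s=robot.state();print(s['tool_pos'],s['wrist_force'],s['torque'])"
```

```text
[ 0.50024967 -0.15586437  0.04344423] [-7.53072627  0.10905335  2.20243586] [-0.00527484  1.84931402 -0.27695572]
[ 0.50019214 -0.15588832  0.04341893] [-7.72666681  0.09137584  2.14079689] [-0.0160862   1.75127637 -0.26269944]
[ 0.50025363 -0.15587586  0.04343737] [-7.81332802  1.19574127  2.13668201] [-0.00708587  1.79329375 -0.29915906]
[ 0.50027545 -0.15591171  0.0434609 ] [-8.38212154  0.55083476  2.11816214] [-0.07701241  1.84225692 -0.2798641 ]
```

The force is now about 7.9 N along the fence normal. I'll back off, lift and check numerically from the same viewing pose.

Call:
{"api": "jog_arm", "payload": {"plan": [[0.5,-0.0007,0,0,0],[0.5,-0.001,0,0,0],[0.5,-0.002,0,0,0],[0.5,-0.005,0,0,0],[0.5,-0.005,0,0,0],[0.5,0,0,-0.03,0],[0.5,0,0,-0.038,0],[0.5,0,0,-0.038,0],[0.5,0.029,-0.0025,0,0],[0.5,0,0,0,0],[0.5,0,0,0,0],[0.5,0,0,0,0]]}}

```text
clock: 45.4
tool_pos: [0.5166, -0.152, 0.1496]
eef_rot: [-3.138, -0.158, 0.001]
wrist_force: [-1.4, -0.5, -0.4]
finger_gap: 0.066
```

```bash
python3 chk.py | cut -c1-120
python3 - <<'E'
from h import *
d=snap('wrist');g=d['color'].astype(float)
for r0,r1,l,h in((103,108,213,414),(150,156,215,411),(175,181,216,409)):
    m=g[r0:r1].mean(0).round().astype(int)
    for a in(l,h): print(r0,a,[int(x[2]-x[0]) for x in m[a:a+18]],[int(x.sum()//3) for x in m[a:a+18]])
for c in(240,320,400):
    m=g[76:112,c-3:c+4].mean(1).astype(int);print(c,'rows76+',m.sum(1).tolist(),(m[:,2]-m[:,0]).tolist())
P=cloud(snap('scene'));
for z0,z1,xlo in((.047,.0545,.45),(.0435,.049,.45)):
    m=(P[...,2]>z0)&(P[...,2]<z1)&(P[...,0]>.44)&(P[...,0]<.62)&(P[...,1]<.13)&(P[...,1]>-.25)
    k,L,s,_=cv2.connectedComponentsWithStats(m.astype('uint8'))
    for i in range(1,k):
        if s[i,4]>300: print(s[i],P[L==i].mean(0).round(4),cv2.minAreaRect(P[L==i][:,:2].astype('f4')))
E
```

```text
45.45 [ 0.51611735 -0.15218004  0.14930853]
92 217.5 218.5 1 wood z [[0.1174, -0.0757], [0.1174, -0.075]] wood-lo as plate z [[0.116, -0.0735]] dark left 219 231 39
94 216.5 219.5 3 wood z [[0.116, -0.0766], [0.1159, -0.0743]] wood-lo as plate z [[0.1146, -0.0743]] dark left 217 358 4
96 216.5 425.5 4 wood z [[0.1145, -0.0767], [0.1147, 0.0813]] wood-lo as plate z [[0.1133, -0.0744]] dark left 218 369 4
98 216.5 425.5 5 wood z [[0.1131, -0.0768], [0.1133, 0.0814]] wood-lo as plate z [[0.1119, -0.0745]] dark left 219 359 4
100 216.5 426.5 7 wood z [[0.1117, -0.0769], [0.1119, 0.0823]] wood-lo as plate z [[0.1105, -0.0746]] dark left 219 362 
102 217.5 426.5 6 wood z [[0.1103, -0.0762], [0.1105, 0.0824]] wood-lo as plate z [[0.1091, -0.074]] dark left 218 365 4
104 217.5 426.5 6 wood z [[0.1088, -0.0763], [0.109, 0.0825]] wood-lo as plate z [[0.1077, -0.0741]] dark left 218 365 4
106 217.5 425.5 5 wood z [[0.1074, -0.0764], [0.1076, 0.0818]] wood-lo as plate z [[0.1063, -0.0741]] dark left 218 363 
108 217.5 425.5 6 wood z [[0.1059, -0.0765], [0.1061, 0.0819]] wood-lo as plate z [[0.10
[... 2028 characters left out ...]
6, -7, -8, -6, -7, -6, -7, -7, -7, -7, -8, -7, -8]
400 rows76+ [453, 465, 465, 468, 470, 469, 468, 466, 471, 465, 472, 456, 403, 287, 187, 270, 407, 459, 470, 467, 470, 464, 465, 468, 466, 461, 474, 466, 468, 467, 466, 467, 465, 463, 469, 466] [-4, -6, -7, -7, -6, -7, -7, -7, -7, -5, -7, -2, 3, 4, 3, 2, -1, -2, -3, -3, -3, -3, -3, -3, -2, -3, -3, -2, -3, -2, -2, 0, -3, -1, -2, -2]
[ 205  197   80   67 2604] [ 0.5677 -0.1462  0.0507] ((0.5699602365493774, -0.14922970533370972), (0.11564614623785019, 0.15321913361549377), 5.726621150970459)
[ 269  227   89   74 3063] [0.5368 0.0294 0.0457] ((0.5349598526954651, 0.0275050550699234), (0.12083551287651062, 0.15096496045589447), 5.486638069152832)
```

Call:
{"api": "jog_arm", "payload": {"plan": [[0.5,0,0,-0.03,0],[0.5,0,0,-0.03,0],[0.5,0,0,0,0],[0.5,0,0,0,0]]}}

```text
clock: 45.88
tool_pos: [0.5177, -0.1525, 0.2109]
eef_rot: [-3.138, -0.156, -0.004]
wrist_force: [-0.8, -0.4, -0.8]
finger_gap: 0.0657
```

```bash
python3 -c "
from workcell import robot
print(robot.state()['clock'],robot.sign_off())"
```

```text
the job is handed in; nothing more can be done
45.8833 None
```

The top plate now lies flush against the rest's fence and centred. I handed the job in at 45.9 s.

**What I did:**
- **First attempt:** I pressed on the plate's face and dragged it, but only one finger bore on it, and it turned about 2.7°.
- **Crossing:** I then slid the plate flat by pushing its trailing edge with two fingertips, using about 1 N, onto the rest.
- **Centring:** A close look showed it about 2.5 mm too far to +y, so I nudged it from that end.
- **Fence:** I pushed the front edge back until the fence was felt, built up to about 7.9 N (highest force reading 8.4 N) and backed off.

**Last checks:**
- **Flush:** No wood shows between plate and fence, only an even seam along their length. The plate's angle is 5.7° and the rest's estimates were 5.3–6.0°.
- **Centred:** The strips of wood at the two ends match to about 1 px, so the plate is centred to within about 0.5 mm.
- **Middle plate:** It measured within about 1 mm of its earlier position.
- **Not separately measured:** I did not measure the bottom plate or the other objects, but the arm never went near those objects.

**Disagreements:**
- The scene camera had put the fence gap at 3 mm before the last push. The closer wrist view said about 8 mm, and contact came there.
- During the final push, one finger carried most of the load, and an upward force of 1–4 N appeared as well.
- The 12-picture limit was reached, so the final check was by numbers from the images only.

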